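Bush in the V cradle, mirror flap held at the pointer

TASK

Inspect the bore of the brass bush: pick up the upright bush, lay it on its side in the V cradle of the inspection stand without dropping it, roughly centred and with its bore facing the mirror, and let go of it. Then take the blue knob, swing the mirror flap up until it lines up with the red pointer on the angle plate, and hold it there: finish still holding the knob, because the flap falls shut when let go. Leave the pointer as it is set and do not disturb the other things on the bench.

Things in the scene. Friction and masses are not known exactly. Their poses are not given: they have to be found in the camera images.
- stand: Fixed grey inspection stand on the left half of the bench, turned up to 0.25 rad. Origin: on the bench under the middle of the hinge line. x: along the hinge line, away from the robot; y: from mirror to V cradle (left); z up. Base plate 8 mm thick, x -65 to 65, y -65 to 125 mm. White angle plate at its far side: x 64 to 68, y -106 to 10, up to z 142 mm.
- sleeve: Loose brass bush: plain open tube, outside diameter 48 mm, bore 34 mm, length 90 mm, 0.24 to 0.4 kg. At the start it stands upright on the right half of the bench. Origin: centre of its lower end at the start; z: along its axis (up at the start). Either end may face the mirror. Further right, at the bench edge, stands a fixed hydraulic pump.
- sleeve_center (a point): Middle of the bush: on its axis, 45 mm from each end.
- cradle_seat (a point): Where the middle of the bush lies when it rests centred in the V cradle: stand y +70 mm, 59.7 mm above the bench; axes as the stand's, the groove runs along y. The steel V trough is 50 mm long (stand y 45 to 95), about 41 mm wide, faces at 30 degrees, rims about 43 mm above the bench, ends open: the bush overhangs it by 20 mm at each end.
- mirror (a joint): Angle of the hinged mirror flap in rad: 0 = lying flat on its rest posts (the start), grows as its free edge swings up, at most 1.5. It falls back by itself when let go (0.3 kg, needs about 1.5 N at the knob).
- mirror_hinge (a point): Middle of the mirror's hinge line, 45 mm above the bench; the line runs along the stand's x. The flap is black with a glassy mirror, 98 x 98 x 7 mm, from 9 to 107 mm from the hinge line.
- mirror_knob (a point): Centre of the blue barrel knob at the middle of the flap's free edge, 145 mm from the hinge line; at angle 0 towards the stand's -y, 45 mm above the bench. 24 mm in diameter, 30 mm long, axis parallel to the hinge: pinch its flat ends from above, fingers closing along the stand's x; it turns between them. 38 mm clear of the flap on an 11 mm stem. Axes turn with the flap, the stand's at angle 0.
- pointer (a joint): Angle in rad of the red pointer on the angle plate, same zero, direction and hinge line as the mirror's: the angle the mirror has to be held at. Set anew each time, between 0.6 and 1.05; stiff, must not be shifted.
- pointer_tip (a point): Tip of the red pointer, 92 mm from the hinge line, at the stand's x +60 mm. Site axes turn with the pointer and are the stand's at angle 0.
- pliers_green: Bystander: pliers with green grips lying flat, 64 x 186 x 14 mm, on the right behind the bush. Origin under its middle.
- spanner_19: Bystander: steel combination spanner lying flat near the front right edge, 38 x 199 x 8 mm. Origin under its middle.
Mind the look-alikes: they are no part of the job. Several things have the shape of the sleeve; the one meant has the colours described above.

How it is judged:
On the way, in this order (a step that is already met when the one before it is completed fails the run):
1. the bush lies on its side in the V cradle, let go, the mirror still down (x of sleeve_center in the frame of cradle_seat between -0.007 and 0.007 m and y of sleeve_center in the frame of cradle_seat between -0.022 and 0.022 m and z of sleeve_center in the frame of cradle_seat between -0.006 and 0.006 m and angle between the z axis of sleeve and the y axis of stand, either way round below 0.12 rad and contact force between the fingers and sleeve below 0.1 N and linear speed of sleeve below 0.03 m/s and value of joint mirror below 0.2 rad), for 0.2 s.
2. the mirror flap is held by its knob in line with the red pointer (angle between the y axis of mirror_knob and the y axis of pointer_tip, either way round below 0.08 rad and velocity of joint mirror between -0.08 and 0.08 rad/s and contact force between the fingers and mirror above 0.4 N and distance between the grasp point and mirror_knob below 0.03 m), for 0.3 s.
At the end, for the whole second after the job is handed in: The bush lies at rest in the V cradle, let go: middle within 22 mm of the cradle's middle along the groove and 7 mm across it, axis within 7 degrees of the groove. The fingers hold the mirror flap by its knob, still, within 4.5 degrees of the red pointer. No bystander moved over 25 mm (all of step 2 and x of sleeve_center in the frame of cradle_seat between -0.007 and 0.007 m and y of sleeve_center in the frame of cradle_seat between -0.022 and 0.022 m and z of sleeve_center in the frame of cradle_seat between -0.006 and 0.006 m and angle between the z axis of sleeve and the y axis of stand, either way round below 0.12 rad and contact force between the fingers and sleeve below 0.1 N and linear speed of sleeve below 0.03 m/s and distance of each of pliers_green, spanner_19 from where it was at the start of the episode below 0.025 m); the arm keeps its last pose, push and grip.
It fails at once if a bystander is shifted by more than 25 mm (distance of any of pliers_green, spanner_19 from where it was at the start of the episode above 0.025 m).
It fails at once if the red pointer is shifted (distance of pointer_tip from where it was at the start of the episode above 0.006 m).
It fails at once if the bush is dropped (falls freely faster than 0.7 m/s, about 25 mm) (linear speed of sleeve above 0.7 m/s and contact force between the fingers and sleeve below 0.05 N).
It also fails if it takes over 61 s, if anything falls off the work surface, if the arm or the gripper's body presses on something with over 40 N, if the wrist force passes 120 N, or if a joint passes its speed limit or range.

ROBOT

A 6-joint arm with a two-finger parallel gripper is mounted at the origin on a cart in front of the work surface, level with it; the furniture and walls round the work are solid. World frame = base frame: x ahead of the robot, y to its left, z up, the work surface at z = 0. Lengths are in m, angles in rad, forces in N, time in s.
With the tool pointing down it reaches from about 0.425 to 0.95 m from the base axis. Payload 3.5 kg.
Tool frame: the origin (TCP) lies at the very end of the fingers, on their centre line; the grasp point (between the pads) lies behind it (ctrl.grasp_offset is the z of the grasp point in the tool frame, in m); z points along the fingers, x is the direction in which the jaws open and shut, and the axes are right-handed (so a half turn about z gives the same grasp; the last joint's range is limited). The gripper opens to 85 mm and grips with 20 to 120 N. Pads are 22 mm wide; open, the fingers measure 114 mm over their backs; the gripper's body (76 mm by 85 mm) begins 54 mm behind the grasp point. The pads swing forward as they close: fully open they stand 13 mm farther back than shut.
Start: joints at [-1.467, 0.286, 1.577, -0, 1.279, -0.15], TCP at [0.17, -0.653, 0.231] pointing down, gripper open.
Joint ranges: [-2.77, 2.77], [-0.9, 2.22], [0.21, 2.48], [-1.53, 4.67], [0.24, 2.81], [-2.84, 2.84]. Speed limits (rad/s): [2.79, 2.79, 3.14, 3.14, 3.14, 3.14].

INTERFACE

Orientations are given as a unit quaternion [x, y, z, w].
In Python, from plant import ctrl gives the robot as it stands.
- The arm moves only by the shell command python3 -m jog 'ROWS' [FORCE]. ROWS is JSON, a list of rows, each an object with "grip": the closure, from 0 (fully open) to 1 (shut); "xyz": the shift along the tool's x, y, z in m, a list of three; "dr": the turn, a rotation vector about the tool's x, y, z in rad, a list of three. A call has 1 to 12 rows; each row is the pose to reach, as a shift and turn from the pose commanded when the call began, along the tool's axes at that moment; what a row does not reach only later rows make up. A row lasts 1/12 s, in which the tool goes at most 41.7 mm and 7.16 degrees, less where a joint would pass 70% of its speed; a pose out of reach is approached as far as the arm can. A call with a gripper value outside its range is refused whole. The fingers move at their own pace and stop on an object; FORCE is the grip in N (left out, the last holds). Time passes only in rows, so rows that repeat a pose let the fingers close. It gives the time, the measured TCP pose, the force and the opening at its end, in the units of the state.
- ctrl.get_state(): the state, without advancing time (a new reading comes with each control period).
- ctrl.read_camera(name): name is "scene" or "top" or "wrist"; returns the picture (480x640x3 uint8, red, green, blue); there is no depth.
- ctrl.get_calibration(name): a dict with "mtx" (3x3 intrinsics, pixels), "k1" (the pictures are not rectified: a ray, as slopes to the right and down, at radius r is drawn at 1 + k1 r^2 times it, then the intrinsics apply), "R" (3x3) and "t" (3): a world point X has camera coordinates R X + t; the wrist camera has in their place "hand_eye" (4x4, takes a point from camera to tool coordinates, whose origin is the TCP and whose axes are the tool frame's). Camera axes: x right, y down, z forward; pixel columns grow to the right and rows downward; lengths in m; the calibration is good to about 2 mm. A picture is of the moment at which its call begins: read the wrist's pose just before it. get_calibration takes no time and is no camera call.
- ctrl.sign_off(): hands the job in, once; it reports no verdict.
The state is a dict: "time": time; "qpos": joint angles; "dq": joint speeds; "joint_efforts": joint torques, N m; "eef_pos": TCP position; "tcp_rot": TCP orientation; "contact_force": force on the tool from outside, world axes, zero at the start; "wrist_torque": the same for the moment, N m; "opening": opening from 0.0 (shut) to 1.0 (fully open).
Only numpy, scipy, OpenCV 4.12 (cv2) and the standard library are available. Lean on these libraries where they do the work, as an engineer would, in place of code of your own. Each camera call takes 0.05 s, during which the arm holds its last target.

## Working session

There is one attempt and no reset: what is moved stays moved. The work goes in short steps, Python scripts to look and compute and a shell command to move; the robot and the scene stay as the last step left them, time stands still between calls to the robot, and variables do not carry over. Pictures are saved under pics/ and viewed, and the job is handed in when it is done.

```bash
ls; mkdir -p pics; cat > h.py <<'E'
from plant import ctrl
import numpy as np, cv2
from scipy.spatial.transform import Rotation as Ro
def pic(n,f):
    im=ctrl.read_camera(n); cv2.imwrite('pics/'+f,im[:,:,::-1]); return im
def cam(n,st=None):
    c=ctrl.get_calibration(n); K=np.array(c['mtx']);k1=c['k1']
    if 'hand_eye' in c:
        H=np.array(c['hand_eye']);Rt=Ro.from_quat(st['tcp_rot']).as_matrix()
        Rc=Rt@H[:3,:3];o=Rt@H[:3,3]+np.array(st['eef_pos'])
        return K,k1,Rc.T,-Rc.T@o
    return K,k1,np.array(c['R']),np.array(c['t'])
def ray(C,uv):
    K,k1,R,t=C
    d=np.linalg.inv(K)@np.array([uv[0],uv[1],1.]);p=d[:2].copy();q=p.copy()
    for _ in range(30): q=p/(1+k1*(q@q))
    v=R.T@np.array([q[0],q[1],1]);return -R.T@t,v/np.linalg.norm(v)
def onz(C,uv,z):
    o,v=ray(C,uv);return o+v*(z-o[2])/v[2]
def proj(C,X):
    K,k1,R,t=C;c=R@np.array(X)+t;q=c[:2]/c[2];q=q*(1+k1*(q@q));return (K@np.array([q[0],q[1],1]))[:2]
E
python3 - <<'E'
from h import *
print(ctrl.get_state(), ctrl.grasp_offset)
for n in ['scene','top','wrist']: pic(n,n+'0.png'); print(ctrl.get_calibration(n))
E
```

```text
pics
{'time': 0.0, 'qpos': array([-1.46698182e+00,  2.87220938e-01,  1.57818932e+00, -1.93182391e-05,
        1.27856656e+00, -1.49988563e-01]), 'dq': array([ 0.00110386,  0.00066225, -0.001404  , -0.00039473,  0.00035822,
        0.00108191]), 'joint_efforts': array([ 4.77471349e-04, -4.05983698e+01, -2.92625248e+01, -1.11389033e-04,
        5.82581299e-03,  2.03506937e-05]), 'eef_pos': array([ 0.16944666, -0.65270875,  0.22990364]), 'tcp_rot': array([ 0.79091423, -0.61192586, -0.00082993, -0.00085578]), 'contact_force': array([ 0.16276387, -0.80395743,  0.60422559]), 'wrist_torque': array([-0.00226647,  0.02101677,  0.00644594]), 'opening': 0.999698765635897} -0.0187
{'mtx': array([[600.16475241,   0.        , 320.30285549],
       [  0.        , 600.16475241, 239.61029078],
       [  0.        ,   0.        ,   1.        ]]), 'k1': 0.019475895695458503, 'R': array([[ 0.83776458, -0.54602934,  0.00157078],
       [-0.33625644, -0.51817544, -0.78640055],
       [ 0.43021171,  0.65829034, -0.61771491]]), 't': array([-0.50764473,  0.19451653,  1.59713059])}
{'mtx': array([[600.6059032
[... 248 characters left out ...]
e-01,  1.90561656e-02, -3.16829800e-02],
       [ 3.16626586e-02, -1.36723780e-03, -9.99497677e-01]]), 't': array([-0.10087954,  0.52994359,  1.39658694])}
{'mtx': array([[375.1254744 ,   0.        , 308.5715806 ],
       [  0.        , 375.1254744 , 245.25635274],
       [  0.        ,   0.        ,   1.        ]]), 'k1': -0.05853301256902883, 'hand_eye': array([[ 9.99999938e-01, -1.04788407e-04,  3.37113866e-04,
        -1.29283472e-03],
       [ 9.99515726e-06,  9.62951547e-01,  2.69674467e-01,
        -6.73886062e-02],
       [-3.52883076e-04, -2.69674447e-01,  9.62951488e-01,
        -1.42784754e-01],
       [ 0.00000000e+00,  0.00000000e+00,  0.00000000e+00,
         1.00000000e+00]])}
```

View pics/scene0.png

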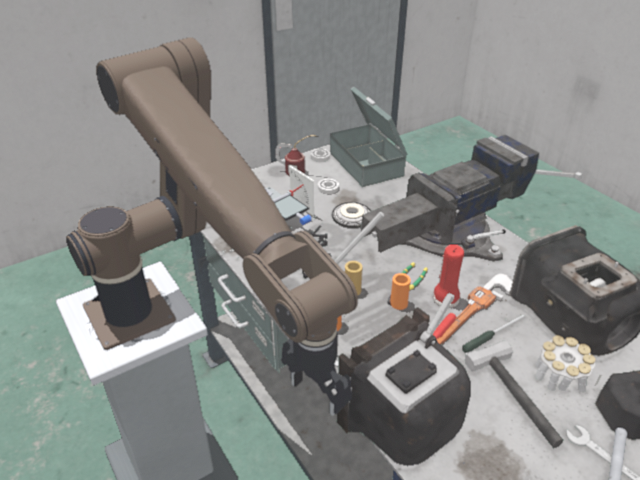

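View pics/top0.png

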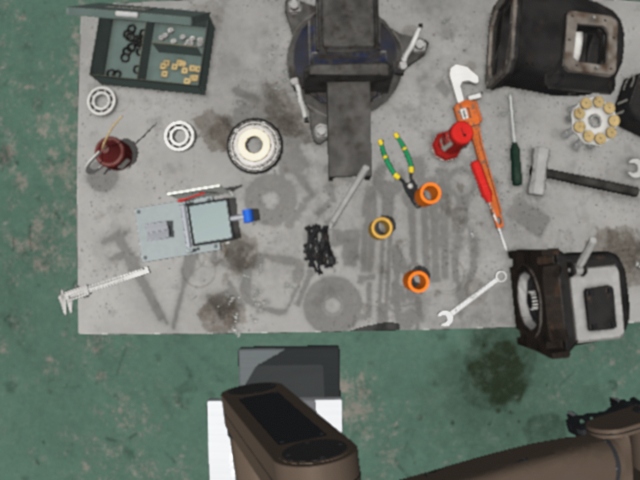

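View pics/wrist0.png

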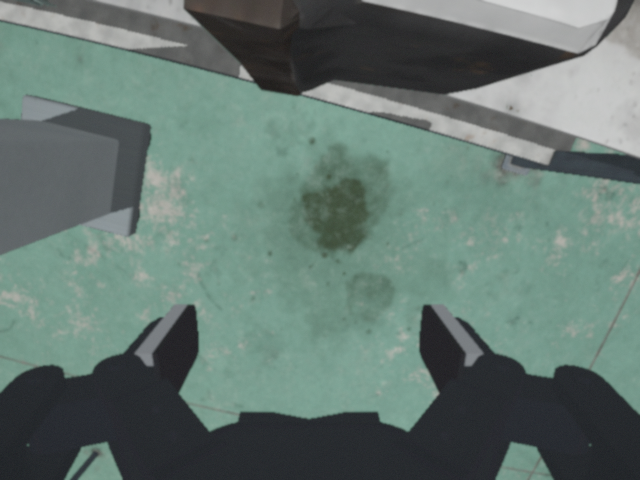

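Candidates in the top picture are the brass/yellow tube at (382,228) and orange tubes at (429,193) and (418,280). The description says brass, so I choose (382,228). Next I check it in a crop and measure.

```bash
python3 - <<'E'
from h import *
t=cv2.imread('pics/top0.png')
a=cv2.resize(t[170:310,340:460],None,fx=3.2,fy=3.2,interpolation=cv2.INTER_CUBIC)
b=cv2.resize(t[170:270,120:270],None,fx=5,fy=5,interpolation=cv2.INTER_CUBIC)
cv2.imwrite('pics/c1.png',a);cv2.imwrite('pics/c2.png',b)
C=cam('top');print('cam',-C[2].T@C[3])
hsv=cv2.cvtColor(t,cv2.COLOR_BGR2HSV)
for nm,lo,hi in [('brass',(17,90,60),(32,255,255)),('blue',(105,150,60),(125,255,255)),('orange',(5,180,100),(14,255,255)),('red',(0,150,80),(4,255,255))]:
    m=cv2.inRange(hsv,lo,hi);n,l,s,c=cv2.connectedComponentsWithStats(m)
    for i in range(1,n):
        if s[i,4]>15: print(nm,s[i],c[i])
for uv in [(382,228),(429,193),(418,280)]: print(uv,onz(C,uv,0.09))
print('knob',onz(C,(250,215),.045))
E
```

```text
cam [ 0.48343583 -0.10905035  1.41275256]
brass [161  61   8   8  42] [164.5        64.5952381]
brass [172  60  13  10  64] [178.390625  63.90625 ]
brass [182  67   5   6  20] [184.    70.05]
brass [190  66   9   6  38] [193.47368421  68.21052632]
brass [162  71   5   6  21] [164.          73.28571429]
brass [185  75  13   9  58] [191.63793103  78.5862069 ]
brass [594  97   9  10  71] [598.         101.32394366]
brass [575  99  16  19 142] [582.30985915 107.84507042]
brass [604 103  12  10  85] [609.28235294 107.61176471]
brass [609 116  12  10  95] [614.56842105 120.17894737]
brass [574 122  10  10  76] [578.96052632 126.43421053]
brass [607 128   9   9  68] [610.75       132.16176471]
brass [393 132   7   7  27] [396.         135.03703704]
brass [584 132  21  12 147] [594.10204082 137.01360544]
brass [102 137   6  12  21] [104.04761905 142.33333333]
brass [378 139   5   6  27] [380.07407407 141.59259259]
brass [408 166   6   8  41] [410.75609756 169.41463415]
brass [393 172   8   8  42] [396.71428571 175.88095238]
brass [369 216  25  23 338] [381.0147929 227.6183432]
blue [243 210  11  12 109] [247.82568807 215.29357798]
orange [461 101  11   7  47] [466.34042553 103.46808511]
orange [458 110  23  16 111] [473.10810811 118.03603604]
orange [472 128  12  31 101] [476.92079208 142.34653465]
orange [481 165  18  51 191] [490.77486911 190.16753927]
orange [415 183  26  23 359] [427.48746518 194.16991643]
orange [404 271  25  21 326] [416.16871166 280.73312883]
red [433 122  40  38 816] [453.71813725 139.56985294]
red [103 154  14   8  77] [108.33766234 157.4025974 ]
red [471 160  20  42 386] [481.1761658  180.25388601]
(382, 228) [ 0.54668722 -0.25330117  0.09      ]
(429, 193) [ 0.62259016 -0.35999507  0.09      ]
(418, 280) [ 0.43028494 -0.33062371  0.09      ]
knob [0.58433107 0.04273066 0.045     ]
```

View pics/c1.png

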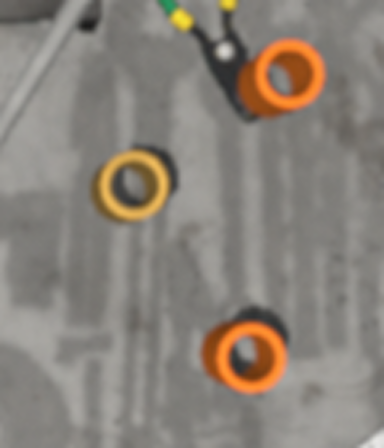

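View pics/c2.png

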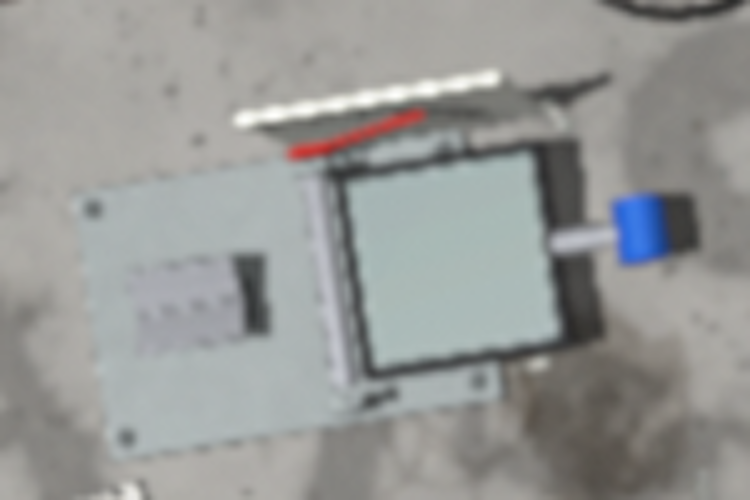

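```bash
python3 -m jog '[{"grip":0,"xyz":[0,0,-0.04],"dr":[0,0,0]},{"grip":0,"xyz":[0,0,-0.08],"dr":[0,0,0]},{"grip":0,"xyz":[0,0,-0.12],"dr":[0,0,0]},{"grip":0,"xyz":[0,0,-0.15],"dr":[0,0,0]},{"grip":0,"xyz":[-0.026,-0.027,-0.15],"dr":[0,0,0.09]},{"grip":0,"xyz":[-0.052,-0.055,-0.15],"dr":[0,0,0.18]},{"grip":0,"xyz":[-0.079,-0.084,-0.15],"dr":[0,0,0.27]},{"grip":0,"xyz":[-0.106,-0.113,-0.15],"dr":[0,0,0.36]},{"grip":0,"xyz":[-0.133,-0.142,-0.15],"dr":[0,0,0.45]},{"grip":0,"xyz":[-0.16,-0.171,-0.15],"dr":[0,0,0.54]},{"grip":0,"xyz":[-0.187,-0.2,-0.15],"dr":[0,0,0.63]},{"grip":0,"xyz":[-0.214,-0.229,-0.15],"dr":[0,0,0.69]}]'
python3 - <<'E'
from h import *
s=ctrl.get_state();print(s['qpos'],s['eef_pos'],s['time'])
R=Ro.from_quat(s['tcp_rot']).as_matrix()
print(R.round(3)); print(R.T@(np.array([.45,-.21,.30])-s['eef_pos']))
E
```

```text
time: 1.15
eef_pos: [0.338, -0.3868, 0.381]
tcp_rot: [-0.535, 0.845, 0.0, 0.0]
contact_force: [0.7, 0.3, -0.7]
opening: 1.001
[-1.05045354e+00 -1.52151043e-01  1.77070781e+00  1.32821237e-04
  1.52339637e+00  9.61027606e-01] [ 0.33796834 -0.38679288  0.38097323] 1.15
[[-0.427 -0.904 -0.   ]
 [-0.904  0.427  0.   ]
 [-0.     0.    -1.   ]]
[-0.20766478 -0.02593201  0.08103299]
```

```bash
python3 -m jog '[{"grip":0,"xyz":[-0.035,-0.004,0.013],"dr":[0,0,0]},{"grip":0,"xyz":[-0.07,-0.008,0.027],"dr":[0,0,0]},{"grip":0,"xyz":[-0.104,-0.013,0.04],"dr":[0,0,0]},{"grip":0,"xyz":[-0.14,-0.017,0.054],"dr":[0,0,0]},{"grip":0,"xyz":[-0.175,-0.022,0.067],"dr":[0,0,0]},{"grip":0,"xyz":[-0.208,-0.026,0.08],"dr":[0,0,0]},{"grip":0,"xyz":[-0.208,-0.026,0.08],"dr":[0,0,0]},{"grip":0,"xyz":[-0.208,-0.026,0.08],"dr":[0,0,0]}]'
python3 - <<'E'
from h import *
s=ctrl.get_state();print(s['qpos'],s['eef_pos'],s['time'],s['tcp_rot'])
pic('wrist','w1.png');pic('scene','s1.png');pic('top','t1.png')
E
```

```text
time: 1.82
eef_pos: [0.449, -0.2094, 0.3]
tcp_rot: [-0.539, 0.842, 0.001, -0.001]
contact_force: [-0.8, -0.1, 0.1]
opening: 1.002
[-6.41296171e-01 -1.64923141e-01  1.92514751e+00 -2.99225123e-04
  1.38395289e+00  1.36209253e+00] [ 0.44896329 -0.20935264  0.29995811] 1.8167 [-5.38898899e-01  8.42369447e-01  1.15745076e-03 -5.93256874e-04]
```

View pics/w1.png

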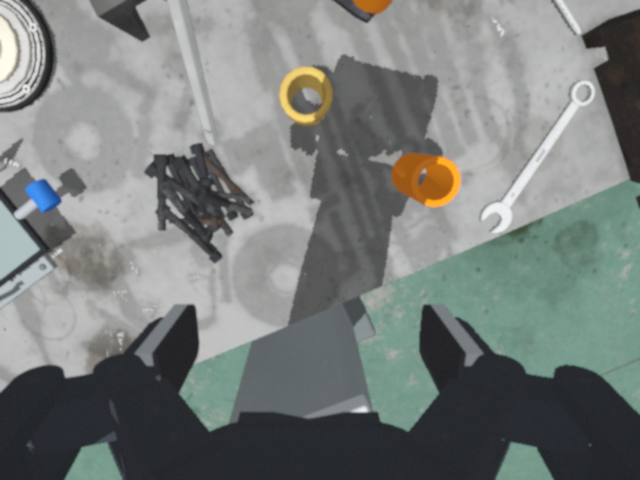

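View pics/s1.png

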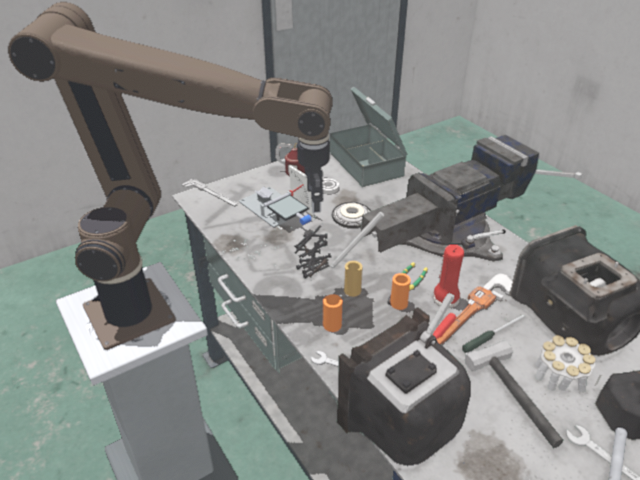

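The wrist view shows the brass ring at about (306,96), an orange tube at (430,180) and the blue knob at (42,194). In the scene view the brass tube is at (353,279). I fit the ring next.

```bash
python3 - <<'E'
from h import *
q=[-5.38898899e-01,8.42369447e-01,1.15745076e-03,-5.93256874e-04]
s=dict(eef_pos=[0.44896329,-0.20935264,0.29995811],tcp_rot=q)
C=cam('wrist',s);T=cam('top');S=cam('scene')
for f,c,z0 in [('w1',C,None),('t1',T,None),('s1',S,None)]:
    im=cv2.imread(f'pics/{f}.png');h=cv2.cvtColor(im,cv2.COLOR_BGR2HSV)
    m=cv2.inRange(h,(15,110,60),(30,255,255))
    n,l,st,ce=cv2.connectedComponentsWithStats(m)
    for i in range(1,n):
        if st[i,4]>300 and (f!='w1' or st[i,0]<340): print(f,st[i],ce[i])
    b=cv2.inRange(h,(105,150,60),(125,255,255));n,l,st,ce=cv2.connectedComponentsWithStats(b)
    i=1+np.argmax(st[1:,4]);print(f,'knob',st[i],ce[i],onz(c,ce[i],.045))
im=cv2.imread('pics/w1.png');cv2.imwrite('pics/c3.png',cv2.resize(im[50:140,260:350],None,fx=6,fy=6))
im=cv2.imread('pics/s1.png');cv2.imwrite('pics/c4.png',cv2.resize(im[150:310,230:390],None,fx=3.7,fy=3.7,interpolation=cv2.INTER_CUBIC))
for z in(0.09,):
  print(onz(C,(306,96),z),onz(T,(383.1,227.2),z),onz(S,(354,266),z))
print(proj(C,[.548,-.255,.09]))
E
```

```text
w1 [ 280   67   52   59 1695] [305.65958702  92.95870206]
w1 knob [ 26 180  34  32 646] [ 42.62848297 195.1130031 ] [0.58204166 0.05053937 0.045     ]
t1 [369 217  24  23 316] [380.81962025 227.82278481]
t1 knob [243 210  11  12 108] [247.87037037 215.30555556] [0.58373018 0.04762402 0.045     ]
s1 knob [302 217   8   3  11] [305.63636364 218.09090909] [0.58724327 0.05457244 0.045     ]
[ 0.54526433 -0.25089951  0.09      ] [ 0.54841061 -0.25577882  0.09      ] [ 0.54835823 -0.25368646  0.09      ]
[308.910183    90.99857971]
```

View pics/c3.png

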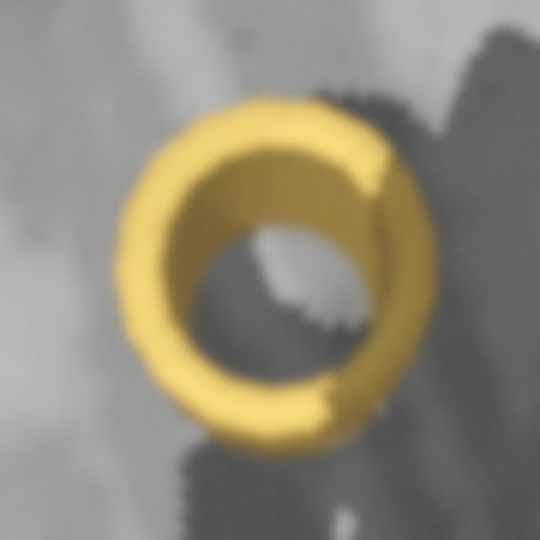

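View pics/c4.png

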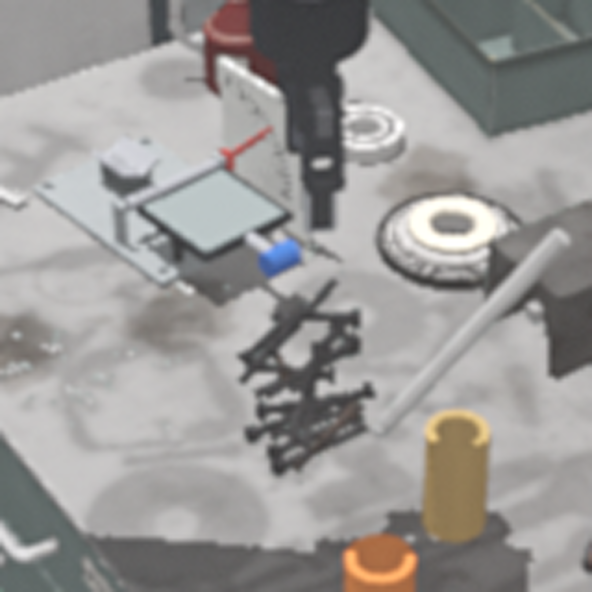

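The brass bush is at about (0.5475, -0.253), and three views agree within 4 mm. The plan has four parts:
1. Pinch the bush with the tool tilted 45°, leaning to the right between the two orange tubes.
2. Carry it across.
3. Tilt 90° about the jaw axis so that it lies along the groove.
4. Lower it into the cradle.

First I yaw and move to the right.

```bash
python3 -m jog '[{"grip":0,"xyz":[0.01,-0.016,0],"dr":[0,0,-0.12]},{"grip":0,"xyz":[0.02,-0.032,0],"dr":[0,0,-0.24]},{"grip":0,"xyz":[0.03,-0.048,0],"dr":[0,0,-0.36]},{"grip":0,"xyz":[0.04,-0.064,0],"dr":[0,0,-0.48]},{"grip":0,"xyz":[0.05,-0.08,0],"dr":[0,0,-0.6]},{"grip":0,"xyz":[0.06,-0.096,0],"dr":[0,0,-0.72]},{"grip":0,"xyz":[0.07,-0.112,0],"dr":[0,0,-0.84]},{"grip":0,"xyz":[0.076,-0.124,0],"dr":[0,0,-0.96]},{"grip":0,"xyz":[0.076,-0.124,0],"dr":[0,0,-1.08]},{"grip":0,"xyz":[0.076,-0.124,0],"dr":[0,0,-1.2]},{"grip":0,"xyz":[0.076,-0.124,0],"dr":[0,0,-1.32]},{"grip":0,"xyz":[0.076,-0.124,0],"dr":[0,0,-1.44]}]'
python3 -m jog '[{"grip":0,"xyz":[0,0,0],"dr":[0,0,-0.12]},{"grip":0,"xyz":[0,0,0],"dr":[0,0,-0.24]},{"grip":0,"xyz":[0,0,0],"dr":[0,0,-0.36]},{"grip":0,"xyz":[0,0,0],"dr":[0,0,-0.39]},{"grip":0,"xyz":[0,0,0],"dr":[0,0,-0.39]}]'
cat >> h.py <<'E'
def info(goal=None,off=None):
    s=ctrl.get_state();R=Ro.from_quat(s['tcp_rot']).as_matrix();p=np.array(s['eef_pos'])
    print('t',round(s['time'],2),'q',np.round(s['qpos'],3),'p',p.round(4),'open',round(s['opening'],3),'F',np.round(s['contact_force'],1))
    print('x',R[:,0].round(3),'y',R[:,1].round(3),'z',R[:,2].round(3))
    if goal is not None: print('d tool',(R.T@(np.array(goal)-p)).round(4))
    return s,R,p
E
python3 -c "
from h import *
info()"
```

```text
time: 2.97
eef_pos: [0.5284, -0.3345, 0.302]
tcp_rot: [0.961, -0.278, 0.0, 0.0]
contact_force: [0.5, 0.2, 1.2]
opening: 1.001
time: 3.38
eef_pos: [0.5285, -0.3343, 0.3021]
tcp_rot: [0.996, -0.089, 0.0, 0.0]
contact_force: [0.5, -0.1, -0.3]
opening: 1.0
t 3.38 q [-0.726  0.132  1.628 -0.     1.38  -0.547] p [ 0.5285 -0.3343  0.3021] open 1.0 F [ 0.5 -0.1 -0.3]
x [ 0.984 -0.178  0.001] y [-0.178 -0.984  0.001] z [ 0.001 -0.001 -1.   ]
```

```bash
python3 -m jog '[{"grip":0,"xyz":[0.001,-0.004,0],"dr":[0.12,0,0]},{"grip":0,"xyz":[0.002,-0.008,0.01],"dr":[0.24,0,0]},{"grip":0,"xyz":[0.003,-0.012,0.03],"dr":[0.36,0,0]},{"grip":0,"xyz":[0.004,-0.018,0.05],"dr":[0.48,0,0]},{"grip":0,"xyz":[0.005,-0.022,0.06],"dr":[0.6,0,0]},{"grip":0,"xyz":[0.005,-0.025,0.07],"dr":[0.72,0,0]},{"grip":0,"xyz":[0.005,-0.025,0.08],"dr":[0.785,0,0]},{"grip":0,"xyz":[0.005,-0.025,0.08],"dr":[0.785,0,0]},{"grip":0,"xyz":[0.005,-0.025,0.08],"dr":[0.785,0,0]}]'
python3 - <<'E'
from h import *
s,R,p=info([.5375,-.310,.1125])
pic('wrist','w2.png')
C=cam('wrist',s);print(proj(C,[.5475,-.253,.09]),proj(C,[.5475,-.253,.0]))
E
```

```text
time: 4.13
eef_pos: [0.5376, -0.3099, 0.2201]
tcp_rot: [0.92, -0.083, 0.033, -0.381]
contact_force: [0.1, 0.1, 0.3]
opening: 1.001
t 4.13 q [-0.907  0.412  1.574  0.562  1.717 -0.806] p [ 0.5376 -0.3099  0.2201] open 1.001 F [0.1 0.1 0.3]
x [ 0.984 -0.179 -0.003] y [-0.128 -0.695 -0.707] z [ 0.125  0.696 -0.707]
d tool [0.0001 0.0761 0.0761]
[310.06206095 297.44397116] [309.96242908 330.34545773]
```

View pics/w2.png

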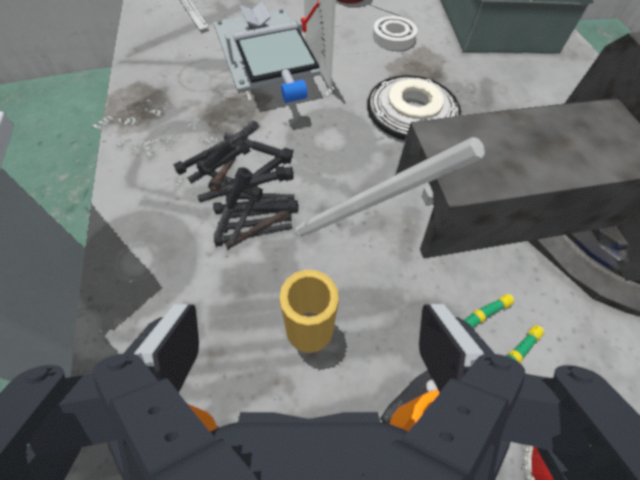

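The bush rim is at (310,294), as predicted and midway between the fingers. I descend and then advance.

```bash
python3 -m jog '[{"grip":0,"xyz":[0,0.02,0.02],"dr":[0,0,0]},{"grip":0,"xyz":[0,0.04,0.04],"dr":[0,0,0]},{"grip":0,"xyz":[0,0.06,0.06],"dr":[0,0,0]},{"grip":0,"xyz":[0,0.076,0.076],"dr":[0,0,0]},{"grip":0,"xyz":[0,0.076,0.1],"dr":[0,0,0]},{"grip":0,"xyz":[0,0.076,0.125],"dr":[0,0,0]},{"grip":0,"xyz":[0,0.076,0.15],"dr":[0,0,0]},{"grip":0,"xyz":[0,0.076,0.175],"dr":[0,0,0]},{"grip":0,"xyz":[0,0.076,0.18],"dr":[0,0,0]},{"grip":0,"xyz":[0,0.076,0.18],"dr":[0,0,0]}]'
python3 - <<'E'
from h import *
s,R,p=info()
print('grasp',p+R[:,2]*ctrl.grasp_offset)
pic('wrist','w3.png');pic('scene','s3.png')
E
```

```text
time: 5.02
eef_pos: [0.5518, -0.2351, 0.0409]
tcp_rot: [0.921, -0.081, 0.033, -0.381]
contact_force: [-0.2, -0.6, -0.0]
opening: 1.002
t 5.02 q [-0.818  0.572  1.724  0.609  1.417 -0.92 ] p [ 0.5518 -0.2351  0.0409] open 1.002 F [-0.2 -0.6 -0. ]
x [ 0.985 -0.174 -0.   ] y [-0.123 -0.697 -0.706] z [ 0.123  0.696 -0.708]
grasp [ 0.54946933 -0.24811088  0.05414823]
```

View pics/w3.png

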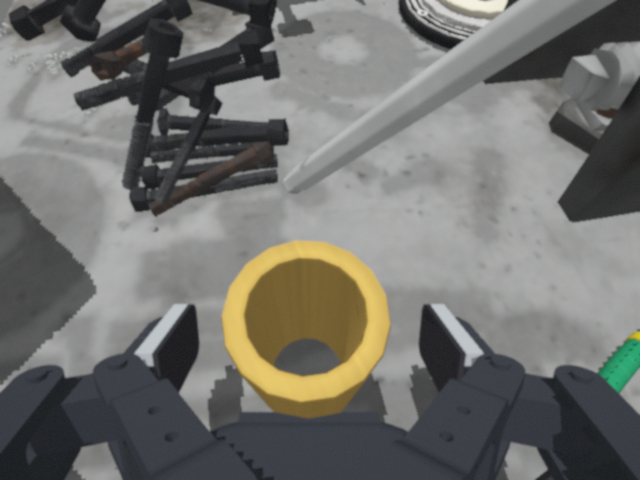

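View pics/s3.png

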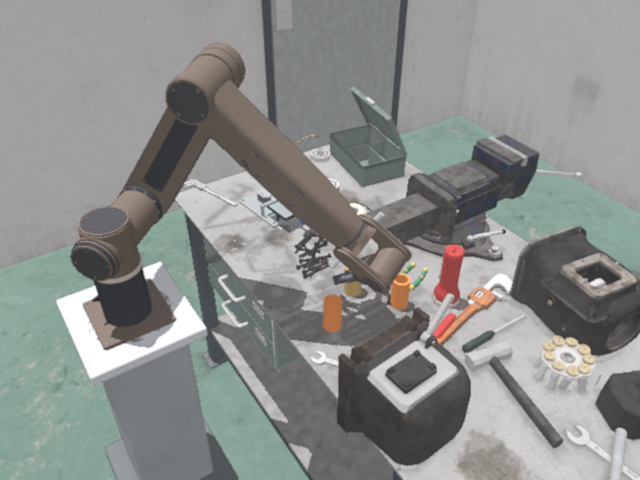

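The bush ring at (306,320) sits centred between the pads. I close with 60 N.

```bash
python3 -m jog '[{"grip":1,"xyz":[0,0,0],"dr":[0,0,0]},{"grip":1,"xyz":[0,0,0],"dr":[0,0,0]},{"grip":1,"xyz":[0,0,0],"dr":[0,0,0]},{"grip":1,"xyz":[0,0,0],"dr":[0,0,0]},{"grip":1,"xyz":[0,0,0],"dr":[0,0,0]},{"grip":1,"xyz":[0,0,0],"dr":[0,0,0]},{"grip":1,"xyz":[0,0,0],"dr":[0,0,0]},{"grip":1,"xyz":[0,0,0],"dr":[0,0,0]}]' 60
python3 -m jog '[{"grip":1,"xyz":[0,-0.007,-0.007],"dr":[0,0,0]},{"grip":1,"xyz":[0,-0.014,-0.014],"dr":[0,0,0]},{"grip":1,"xyz":[0,-0.03,-0.03],"dr":[0,0,0]},{"grip":1,"xyz":[0,-0.05,-0.05],"dr":[0,0,0]},{"grip":1,"xyz":[0,-0.07,-0.07],"dr":[0,0,0]},{"grip":1,"xyz":[0,-0.09,-0.09],"dr":[0,0,0]},{"grip":1,"xyz":[0,-0.11,-0.11],"dr":[0,0,0]},{"grip":1,"xyz":[0,-0.11,-0.11],"dr":[0,0,0]}]'
python3 - <<'E'
from h import *
s,R,p=info()
pic('wrist','w4.png');pic('top','t4.png')
E
```

```text
time: 5.78
eef_pos: [0.5516, -0.2375, 0.0416]
tcp_rot: [0.92, -0.082, 0.034, -0.381]
contact_force: [-2.0, -2.4, 5.9]
opening: 0.542
time: 6.45
eef_pos: [0.5537, -0.2379, 0.2027]
tcp_rot: [0.922, -0.08, 0.038, -0.378]
contact_force: [0.9, -1.2, -1.8]
opening: 0.545
t 6.45 q [-0.819  0.353  1.684  0.604  1.622 -0.779] p [ 0.5537 -0.2379  0.2027] open 0.545 F [ 0.9 -1.2 -1.8]
x [ 0.984 -0.176  0.01 ] y [-0.118 -0.701 -0.703] z [ 0.131  0.691 -0.711]
```

View pics/w4.png

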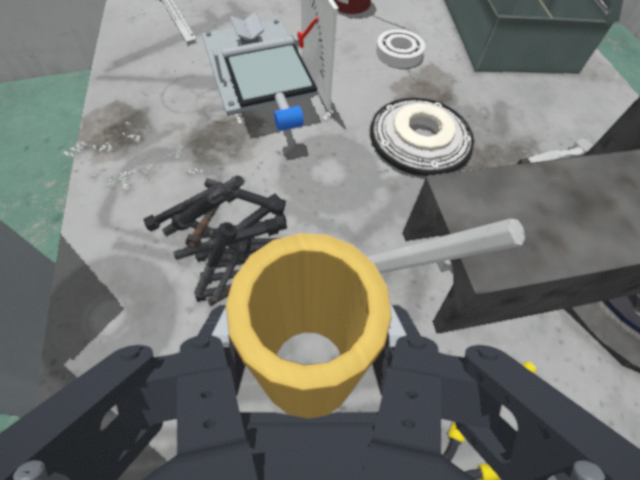

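View pics/t4.png

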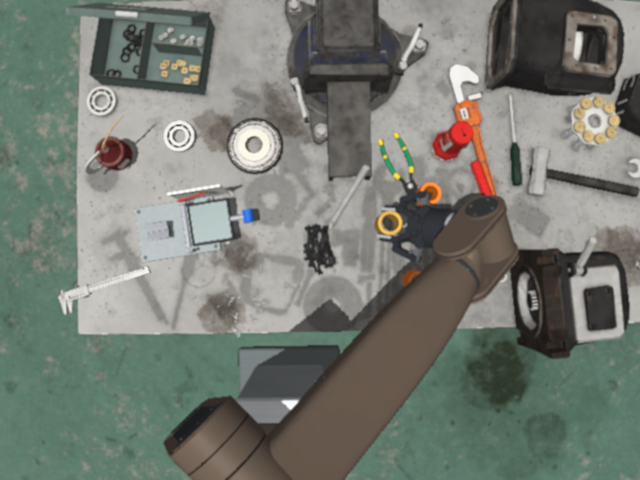

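```bash
python3 - <<'E'
from h import *
T=cam('top');f=lambda u,v,z:onz(T,(120+(u+.5)/5-.5,170+(v+.5)/5-.5),z)
a,b,c=f(93,208,.008),f(126,437,.008),f(478,382,.008)
print(a,b,c,'len',np.linalg.norm(a-b),np.linalg.norm(b-c))
print('yaw',np.arctan2(*(a-b)[[1,0]]),np.arctan2(-(b-c)[0],(b-c)[1]))
e,g=f(238,118,.142),f(497,77,.142);print('plate',np.linalg.norm(e-g),np.arctan2(-(e-g)[0],(e-g)[1]),e,g)
tr=[f(132,272,.043),f(233,256,.043),f(139,352,.043),f(243,336,.043)]
print('trough',np.mean(tr,0),[np.linalg.norm(tr[i]-tr[j]) for i,j in((0,1),(2,3),(0,2),(1,3))],np.arctan2(-(tr[0]-tr[1])[0],(tr[0]-tr[1])[1]))
t=cv2.imread('pics/t4.png');cv2.imwrite('pics/c5.png',cv2.resize(t[170:270,120:270],None,fx=5,fy=5,interpolation=cv2.INTER_CUBIC))
im=cv2.imread('pics/w4.png');cv2.imwrite('pics/c6.png',cv2.resize(im[0:150,180:350],None,fx=4.5,fy=4,interpolation=cv2.INTER_CUBIC))
s=ctrl.get_state();C=cam('wrist',s);p=np.array(s['eef_pos']);R=Ro.from_quat(s['tcp_rot']).as_matrix()
print(proj(C,p+R@[0,-.0227,-.0457]),'obs 309,313')
E
```

```text
[0.60178036 0.31361482 0.008     ] [0.49289467 0.29858388 0.008     ] [0.51582275 0.12998424 0.008     ] len 0.10991825243194293 0.1701514978249835
yaw 0.1371763731416848 0.13516212293219731
plate 0.11311682074591632 0.13259997377591304 [0.62771974 0.20960025 0.142     ] [0.64267511 0.09747643 0.142     ]
trough [0.55347474 0.25920932 0.043     ] [np.float64(0.04801286220215808), np.float64(0.04935684383650755), np.float64(0.037144539899095386), np.float64(0.03722583649809668)] 0.13348924693903264
[313.39843905 311.10668134] obs 309,313
```

View pics/c5.png

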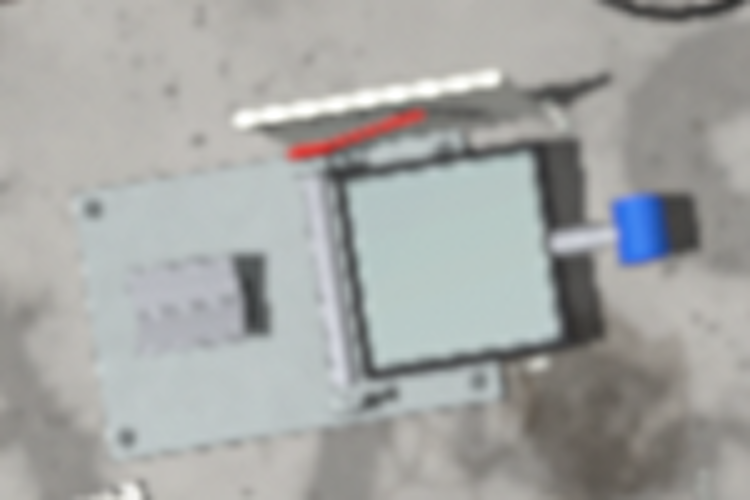

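```bash
cat >> h.py <<'E'
yaw=0.135
SX=np.array([np.cos(yaw),np.sin(yaw),0]);SY=np.array([-np.sin(yaw),np.cos(yaw),0]);Z=np.array([0,0,1.])
SO=np.array([.5628,.1915,0])
def S2W(v): return SO+SX*v[0]+SY*v[1]+Z*v[2]
A=np.array([0,-.706,-.708]);A/=np.linalg.norm(A);B=np.cross([1,0,0],A)
RF=np.c_[SX,SY,Z]@np.c_[[1,0,0],A,B].T
c=np.array([0,.009,-.0137])
def plan(ct,Rt=RF,c=c):
    s,R,p=info(); tcp=np.array(ct)-Rt@c
    print('tcp goal',tcp.round(4),'xyz',(R.T@(tcp-p)).round(4),'dr',Ro.from_matrix(R.T@Rt).as_rotvec().round(4)); return s,R,p
E
python3 -c "
from h import *
plan(S2W([0,.07,.0597+.2])); print(S2W([0,.07,.06]))"
```

```text
t 6.55 q [-0.82   0.359  1.69   0.601  1.618 -0.78 ] p [ 0.5516 -0.2366  0.1964] open 0.542 F [-0.3 -0.  -4.7]
x [ 0.984 -0.176  0.002] y [-0.124 -0.699 -0.705] z [ 0.125  0.693 -0.709]
tcp goal [0.5538 0.2575 0.2437] xyz [-0.0847 -0.3788  0.3094] dr [-1.5547e+00 -1.2000e-03 -3.4600e-01]
[0.55337868 0.26086309 0.06      ]
```

```bash
python3 -m jog '[{"grip":1,"xyz":[0,-0.021,-0.021],"dr":[0,0,0]},{"grip":1,"xyz":[0,-0.042,-0.042],"dr":[0,0,0]},{"grip":1,"xyz":[0,-0.064,-0.064],"dr":[0,0,0]},{"grip":1,"xyz":[-0.004,-0.083,-0.048],"dr":[-0.08,0,-0.018]},{"grip":1,"xyz":[-0.008,-0.102,-0.033],"dr":[-0.16,0,-0.036]},{"grip":1,"xyz":[-0.013,-0.121,-0.017],"dr":[-0.24,0,-0.054]},{"grip":1,"xyz":[-0.017,-0.14,-0.002],"dr":[-0.32,0,-0.072]},{"grip":1,"xyz":[-0.021,-0.159,0.014],"dr":[-0.4,0,-0.09]},{"grip":1,"xyz":[-0.025,-0.178,0.029],"dr":[-0.48,0,-0.108]},{"grip":1,"xyz":[-0.03,-0.197,0.045],"dr":[-0.56,0,-0.126]},{"grip":1,"xyz":[-0.034,-0.216,0.06],"dr":[-0.64,0,-0.144]},{"grip":1,"xyz":[-0.038,-0.235,0.076],"dr":[-0.72,0,-0.16]}]'
python3 -c "
from h import *
plan(S2W([0,.07,.0597+.2]))"
```

```text
time: 7.55
eef_pos: [0.5512, -0.0117, 0.3051]
tcp_rot: [0.999, -0.016, 0.03, -0.028]
contact_force: [-0.5, 0.1, -3.8]
opening: 0.542
t 7.55 q [-0.236 -0.07   1.832  0.069  1.334 -0.219] p [ 0.5512 -0.0117  0.3051] open 0.542 F [-0.5  0.1 -3.8]
x [ 0.998 -0.033  0.059] y [-0.03  -0.998 -0.057] z [ 0.061  0.055 -0.997]
tcp goal [0.5538 0.2575 0.2437] xyz [-0.0101 -0.2653  0.0761] dr [-0.8362  0.0051 -0.1838]
```

```bash
python3 -m jog '[{"grip":1,"xyz":[-0.001,-0.024,0.007],"dr":[-0.076,0.0005,-0.0167]},{"grip":1,"xyz":[-0.002,-0.048,0.014],"dr":[-0.152,0.001,-0.0334]},{"grip":1,"xyz":[-0.003,-0.072,0.021],"dr":[-0.228,0.0014,-0.05]},{"grip":1,"xyz":[-0.004,-0.096,0.028],"dr":[-0.304,0.0019,-0.067]},{"grip":1,"xyz":[-0.005,-0.12,0.035],"dr":[-0.38,0.0023,-0.084]},{"grip":1,"xyz":[-0.006,-0.145,0.042],"dr":[-0.456,0.0028,-0.1]},{"grip":1,"xyz":[-0.007,-0.169,0.048],"dr":[-0.532,0.003,-0.117]},{"grip":1,"xyz":[-0.008,-0.193,0.055],"dr":[-0.608,0.0037,-0.134]},{"grip":1,"xyz":[-0.009,-0.217,0.062],"dr":[-0.684,0.0042,-0.15]},{"grip":1,"xyz":[-0.0095,-0.241,0.069],"dr":[-0.76,0.0046,-0.167]},{"grip":1,"xyz":[-0.01,-0.265,0.076],"dr":[-0.836,0.005,-0.184]},{"grip":1,"xyz":[-0.01,-0.265,0.076],"dr":[-0.836,0.005,-0.184]}]'
python3 -m jog '[{"grip":1,"xyz":[0,0,0],"dr":[0,0,0]},{"grip":1,"xyz":[0,0,0],"dr":[0,0,0]}]'
python3 - <<'E'
from h import *
plan(S2W([0,.07,.0597+.08]))
pic('wrist','w7.png');pic('scene','s7.png');pic('top','t7.png')
E
```

```text
time: 8.55
eef_pos: [0.5523, 0.2603, 0.2373]
tcp_rot: [0.921, 0.067, 0.022, 0.383]
contact_force: [-0.8, -1.2, -4.4]
opening: 0.547
time: 8.72
eef_pos: [0.5548, 0.2557, 0.2445]
tcp_rot: [0.922, 0.062, 0.026, 0.382]
contact_force: [0.3, -0.7, -3.7]
opening: 0.54
t 8.72 q [ 0.533  0.354  1.603 -0.711  1.558  0.548] p [0.5548 0.2557 0.2445] open 0.54 F [ 0.3 -0.7 -3.7]
x [0.991 0.135 0.   ] y [ 0.095 -0.7    0.707] z [ 0.095 -0.701 -0.707]
tcp goal [0.5538 0.2575 0.1237] xyz [-0.0008 -0.0869  0.084 ] dr [-0.001  -0.0001 -0.0002]
```

View pics/w7.png

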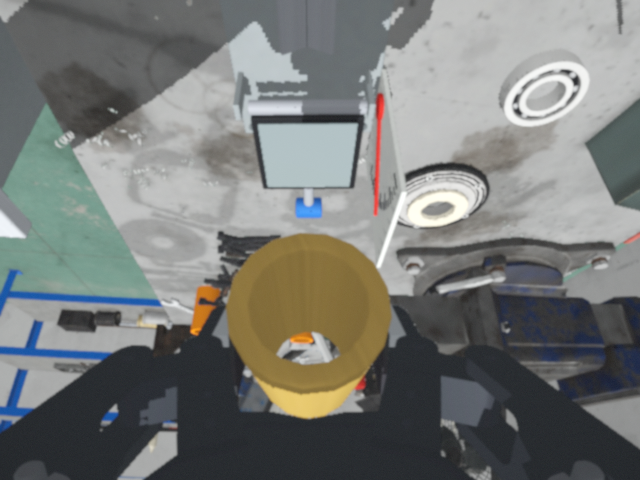

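View pics/s7.png

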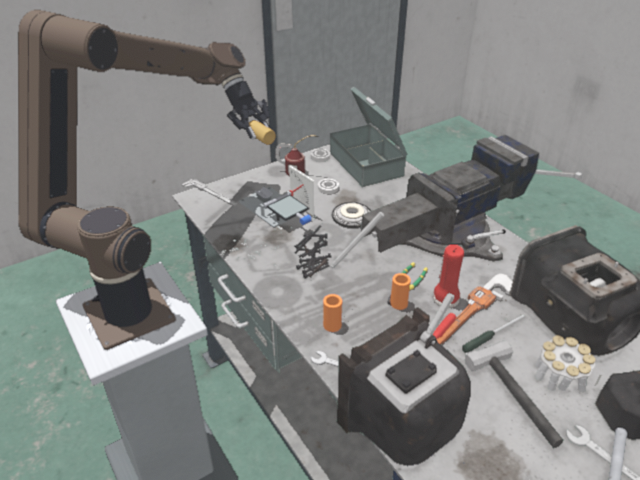

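View pics/t7.png

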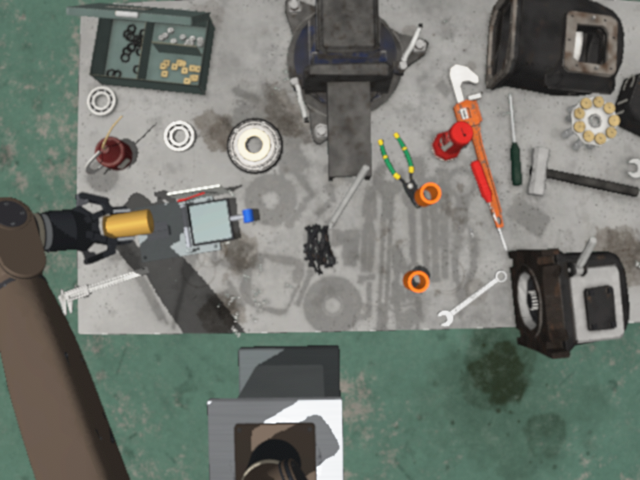

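The bush is now horizontal above the cradle; in the top view it is at (128,222). In the wrist view the knob is at (309,208) and the pointer runs from (380,100) to (376,212). I check consistency before lowering.

```bash
python3 - <<'E'
from h import *
s,R,p=info();C=cam('wrist',s);T=cam('top')
im=cv2.imread('pics/w7.png');h=cv2.cvtColor(im,cv2.COLOR_BGR2HSV)
b=cv2.inRange(h,(105,150,60),(125,255,255))[150:240,270:350];M=cv2.moments(b,True);k=(270+M['m10']/M['m00'],150+M['m01']/M['m00'])
print('knob',k,onz(C,k,.045),'exp',S2W([0,-.145,.045]))
t=cv2.imread('pics/t7.png');h=cv2.cvtColor(t,cv2.COLOR_BGR2HSV)
b=cv2.inRange(h,(15,110,60),(32,255,255))[200:245,95:165];ys,xs=np.nonzero(b)
r=cv2.minAreaRect(np.c_[xs+95,ys+200].astype(np.float32));print(r)
bc=p+R@c;a=R@A
print('bush exp',bc,proj(T,bc),'end',proj(T,bc-.045*a),proj(T,bc+.045*a),a)
bx=cv2.boxPoints(r);print([onz(T,q,bc[2]).round(4) for q in bx])
cv2.imwrite('pics/c7.png',cv2.resize(t[190:260,80:180],None,fx=7,fy=7,interpolation=cv2.INTER_CUBIC))
E
```

```text
t 8.87 q [ 0.531  0.35   1.602 -0.711  1.558  0.548] p [0.556  0.2548 0.2479] open 0.543 F [-1.  -0.4 -3.5]
x [0.991 0.133 0.006] y [ 0.09  -0.702  0.706] z [ 0.098 -0.7   -0.708]
knob (308.2241379310345, 208.86206896551724) [0.58426648 0.04083761 0.045     ] exp [0.5823156  0.04781931 0.045     ]
((127.6572036743164, 223.67906188964844), (23.855548858642578, 49.75963592529297), 82.40535736083984)
bush exp [0.55545649 0.25806309 0.26390856] [127.51661875 224.17286448] end [149.95085361 220.61626688] [105.30182662 227.71439955] [-0.1325319   0.99117577  0.00242622]
[array([0.5742, 0.3104, 0.2639]), array([0.5848, 0.2117, 0.2639]), array([0.5388, 0.2058, 0.2639]), array([0.5279, 0.3043, 0.2639])]
```

View pics/c7.png

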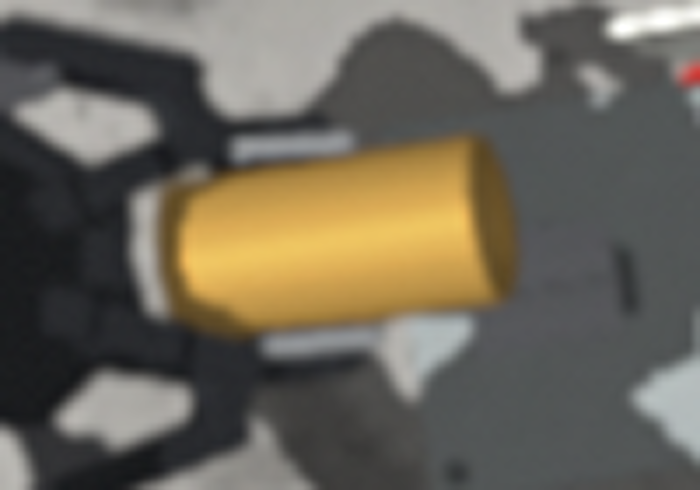

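Bush and stand agree in the top camera. I lower 160 mm, then look again.

```bash
python3 -m jog '[{"grip":1,"xyz":[0,-0.014,0.014],"dr":[0,0,0]},{"grip":1,"xyz":[0,-0.028,0.028],"dr":[0,0,0]},{"grip":1,"xyz":[0,-0.042,0.042],"dr":[0,0,0]},{"grip":1,"xyz":[0,-0.056,0.056],"dr":[0,0,0]},{"grip":1,"xyz":[0,-0.07,0.07],"dr":[0,0,0]},{"grip":1,"xyz":[0,-0.084,0.084],"dr":[0,0,0]},{"grip":1,"xyz":[0,-0.097,0.097],"dr":[0,0,0]},{"grip":1,"xyz":[0,-0.107,0.107],"dr":[0,0,0]},{"grip":1,"xyz":[0,-0.113,0.113],"dr":[0,0,0]},{"grip":1,"xyz":[0,-0.113,0.113],"dr":[0,0,0]},{"grip":1,"xyz":[0,-0.113,0.113],"dr":[0,0,0]},{"grip":1,"xyz":[0,-0.113,0.113],"dr":[0,0,0]}]'
python3 - <<'E'
from h import *
s,R,p=plan(S2W([0,.07,.0597]))
print('bush',p+R@c,'seat',S2W([0,.07,.0597]))
T=cam('top');pic('top','t8.png');pic('scene','s8.png');t=cv2.imread('pics/t8.png')
cv2.imwrite('pics/c8.png',cv2.resize(t[180:260,90:210],None,fx=6,fy=6,interpolation=cv2.INTER_CUBIC))
cv2.imwrite('pics/c8s.png',cv2.resize(cv2.imread('pics/s8.png')[120:240,200:340],None,fx=5,fy=5,interpolation=cv2.INTER_CUBIC))
E
```

```text
time: 9.87
eef_pos: [0.5575, 0.2565, 0.0889]
tcp_rot: [0.922, 0.061, 0.029, 0.381]
contact_force: [0.1, -0.5, -3.9]
opening: 0.544
t 9.87 q [ 0.533  0.54   1.663 -0.731  1.368  0.715] p [0.5575 0.2565 0.0889] open 0.544 F [ 0.1 -0.5 -3.9]
x [0.991 0.135 0.008] y [ 0.09  -0.702  0.707] z [ 0.1   -0.7   -0.707]
tcp goal [0.5538 0.2575 0.0437] xyz [-0.0039 -0.033   0.0309] dr [-0.002  -0.0053 -0.0053]
bush [0.55697811 0.25979527 0.10497132] seat [0.55337868 0.26086309 0.0597    ]
```

View pics/c8.png

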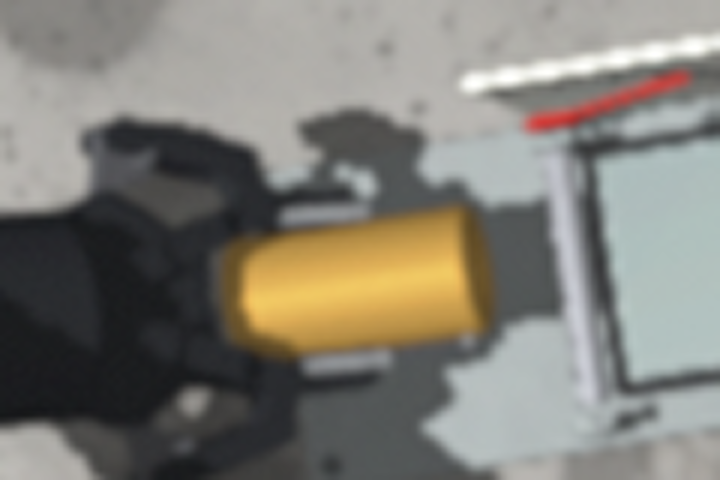

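View pics/c8s.png

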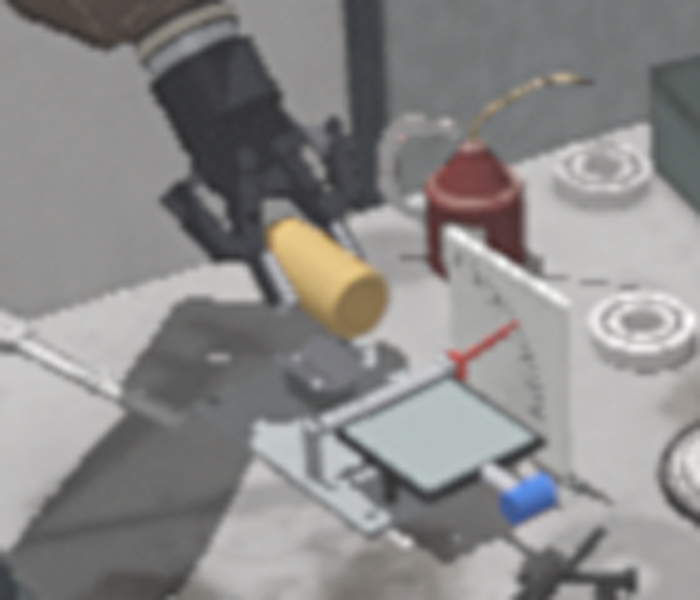

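```bash
python3 - <<'E'
from h import *
s,R,p=plan(S2W([0,.07,.0597]))
T=cam('top');t=cv2.imread('pics/t8.png');h=cv2.cvtColor(t,cv2.COLOR_BGR2HSV)
b=cv2.inRange(h,(15,110,60),(32,255,255))[205:250,120:180];ys,xs=np.nonzero(b)
r=cv2.minAreaRect(np.c_[xs+120,ys+205].astype(np.float32));print(r,proj(T,p+R@c))
w=onz(T,r[0],.105);d=w-S2W([0,.07,.105]);print('stand dx,dy',d@SX,d@SY)
E
```

```text
t 9.97 q [ 0.533  0.54   1.663 -0.73   1.368  0.715] p [0.5576 0.2566 0.0893] open 0.545 F [ 0.7  0.7 -4.8]
x [0.991 0.134 0.008] y [ 0.089 -0.702  0.706] z [ 0.101 -0.699 -0.708]
tcp goal [0.5538 0.2575 0.0437] xyz [-0.004  -0.0332  0.0313] dr [-0.0025 -0.0057 -0.0058]
((148.96998596191406, 227.28997802734375), (21.21320343017578, 44.264888763427734), 81.8698959350586) [149.14327419 227.50454644]
stand dx,dy 0.004033059727834602 -0.0010517111449817344
```

Camera and encoders agree on a 4 mm offset across the groove. I correct it while lowering slowly.

```bash
python3 -m jog '[{"grip":1,"xyz":[-0.002,-0.005,0.004],"dr":[0,-0.005,-0.005]},{"grip":1,"xyz":[-0.004,-0.01,0.008],"dr":[0,-0.005,-0.005]},{"grip":1,"xyz":[-0.004,-0.015,0.013],"dr":[0,-0.005,-0.005]},{"grip":1,"xyz":[-0.004,-0.02,0.018],"dr":[0,-0.005,-0.005]},{"grip":1,"xyz":[-0.004,-0.025,0.023],"dr":[0,-0.005,-0.005]},{"grip":1,"xyz":[-0.004,-0.029,0.027],"dr":[0,-0.005,-0.005]},{"grip":1,"xyz":[-0.004,-0.031,0.029],"dr":[0,-0.005,-0.005]},{"grip":1,"xyz":[-0.004,-0.031,0.029],"dr":[0,-0.005,-0.005]},{"grip":1,"xyz":[-0.004,-0.031,0.029],"dr":[0,-0.005,-0.005]},{"grip":1,"xyz":[-0.004,-0.031,0.029],"dr":[0,-0.005,-0.005]}]'
python3 - <<'E'
from h import *
s,R,p=plan(S2W([0,.07,.0597]))
bc=p+R@c;d=bc-S2W([0,.07,.0597]);print('bush rel seat',d@SX,d@SY,d[2],'axis',R@A)
E
```

```text
time: 10.8
eef_pos: [0.5526, 0.2566, 0.0457]
tcp_rot: [0.922, 0.062, 0.025, 0.382]
contact_force: [-2.6, -1.7, 0.8]
opening: 0.546
t 10.8 q [ 0.536  0.601  1.669 -0.735  1.327  0.756] p [0.5526 0.2566 0.0457] open 0.546 F [-2.6 -1.7  0.8]
x [ 0.991  0.133 -0.002] y [ 0.096 -0.7    0.708] z [ 0.093 -0.702 -0.706]
tcp goal [0.5538 0.2575 0.0437] xyz [ 0.0013 -0.002   0.0009] dr [-0.0002  0.0024  0.0008]
bush rel seat -0.0012878015443290342 -0.0007428611551707095 0.002080606603651572 axis [-1.33492027e-01  9.91049857e-01  2.43275056e-04]
```

Vertical load went from -4 to +0.8 N, so the bush is touching. I lower 2 mm more and check.

```bash
python3 -m jog '[{"grip":1,"xyz":[0.0005,-0.0007,0.0007],"dr":[0,0,0]},{"grip":1,"xyz":[0.001,-0.0014,0.0014],"dr":[0,0,0]},{"grip":1,"xyz":[0.001,-0.0014,0.0014],"dr":[0,0,0]},{"grip":1,"xyz":[0.001,-0.0014,0.0014],"dr":[0,0,0]}]'
python3 - <<'E'
from h import *
s,R,p=info();bc=p+R@c;d=bc-S2W([0,.07,.0597]);print('bush rel seat',d@SX,d@SY,d[2],'axis',R@A)
pic('scene','s9.png');cv2.imwrite('pics/c9s.png',cv2.resize(cv2.imread('pics/s9.png')[120:240,200:340],None,fx=5,fy=5,interpolation=cv2.INTER_CUBIC))
E
```

```text
time: 11.13
eef_pos: [0.5527, 0.2566, 0.0456]
tcp_rot: [0.921, 0.061, 0.024, 0.384]
contact_force: [-8.4, -1.6, 9.8]
opening: 0.544
t 11.13 q [ 0.536  0.603  1.666 -0.735  1.332  0.756] p [0.5527 0.2566 0.0456] open 0.544 F [-8.4 -1.6  9.8]
x [ 0.991  0.131 -0.004] y [ 0.095 -0.698  0.71 ] z [ 0.09  -0.704 -0.704]
bush rel seat -0.0011395526519055676 -0.0007223219964536804 0.001982600639048107 axis [-0.13122527  0.99134831 -0.00290736]
```

View pics/c9s.png

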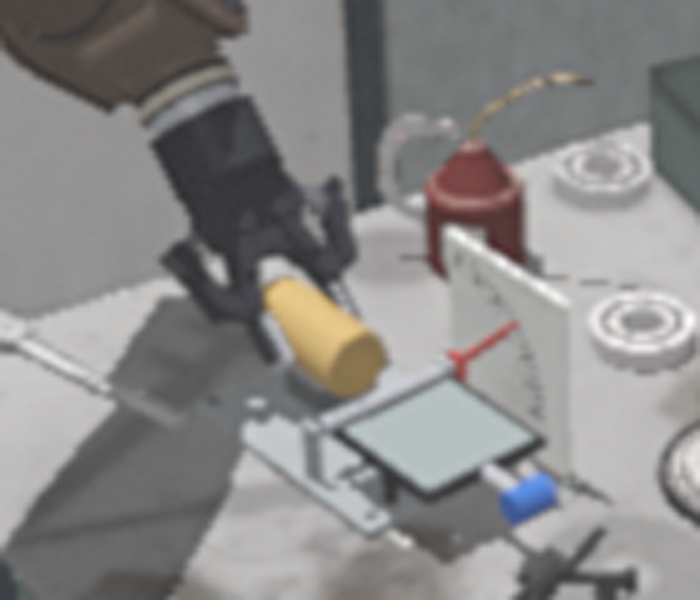

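```bash
python3 -m jog '[{"grip":1,"xyz":[-0.001,0,0],"dr":[0,0,0]},{"grip":1,"xyz":[-0.002,0,0],"dr":[0,0,0]},{"grip":1,"xyz":[-0.0025,0,0],"dr":[0,0,0]},{"grip":1,"xyz":[-0.0025,0,0],"dr":[0,0,0]}]'
python3 - <<'E'
from h import *
s,R,p=info();bc=p+R@c;d=bc-S2W([0,.07,.0597]);print('bush rel seat',d@SX,d@SY,d[2])
E
```

```text
time: 11.52
eef_pos: [0.5526, 0.2567, 0.0457]
tcp_rot: [0.921, 0.062, 0.027, 0.383]
contact_force: [-1.2, -1.9, 5.7]
opening: 0.544
t 11.52 q [ 0.536  0.6    1.67  -0.738  1.325  0.759] p [0.5526 0.2567 0.0457] open 0.544 F [-1.2 -1.9  5.7]
x [0.991 0.135 0.001] y [ 0.094 -0.699  0.709] z [ 0.096 -0.702 -0.706]
bush rel seat -0.0013097033552529574 -0.000687391114614738 0.002004695568345108
```

Side force is now nearly zero and vertical support is about 9 N, so the bush is seated. I release it and wait.

```bash
python3 -m jog '[{"grip":0.5,"xyz":[0,0,0],"dr":[0,0,0]},{"grip":0.4,"xyz":[0,0,0],"dr":[0,0,0]},{"grip":0.3,"xyz":[0,0,0],"dr":[0,0,0]},{"grip":0.15,"xyz":[0,0,0],"dr":[0,0,0]},{"grip":0,"xyz":[0,0,0],"dr":[0,0,0]},{"grip":0,"xyz":[0,0,0],"dr":[0,0,0]},{"grip":0,"xyz":[0,0,0],"dr":[0,0,0]},{"grip":0,"xyz":[0,0,0],"dr":[0,0,0]}]'
python3 - <<'E'
from h import *
s,R,p=info()
pic('wrist','w10.png');t=pic('top','t10.png')[:,:,::-1]
cv2.imwrite('pics/c10.png',cv2.resize(t[180:260,90:210],None,fx=6,fy=6,interpolation=cv2.INTER_CUBIC))
E
```

```text
time: 12.18
eef_pos: [0.5512, 0.2568, 0.043]
tcp_rot: [0.922, 0.063, 0.025, 0.382]
contact_force: [-0.0, 0.2, 0.0]
opening: 1.0
t 12.18 q [ 0.537  0.602  1.672 -0.735  1.323  0.759] p [0.5512 0.2568 0.043 ] open 1.0 F [-0.   0.2  0. ]
x [ 0.991  0.134 -0.002] y [ 0.096 -0.701  0.707] z [ 0.094 -0.701 -0.707]
```

View pics/w10.png

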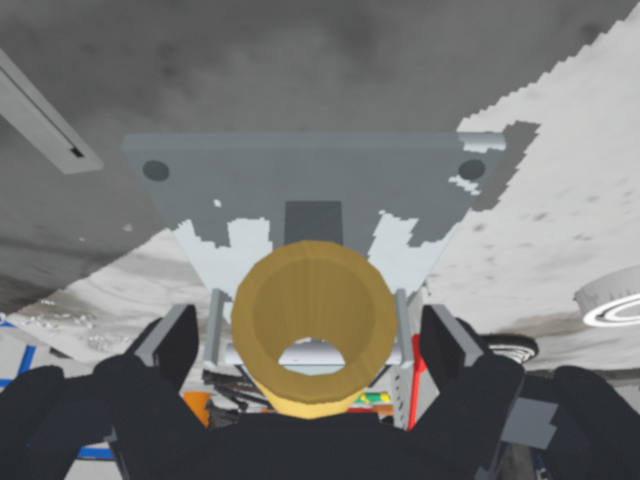

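View pics/c10.png

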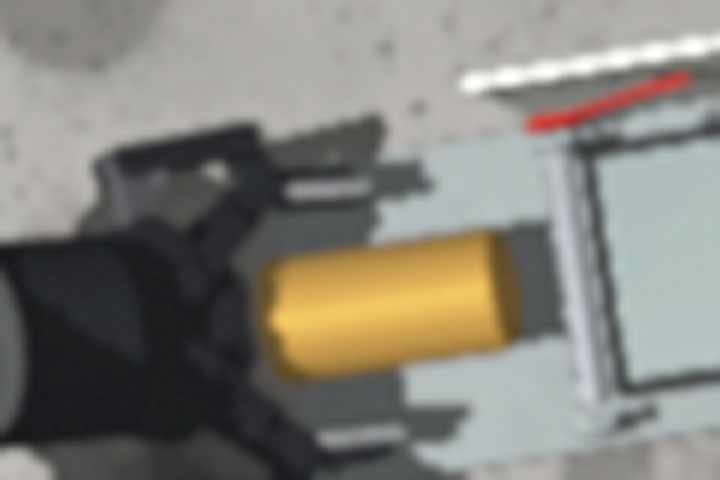

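The bush lies in the cradle with its bore along the groove and the pads clear of it. I back off along the tool and then raise.

```bash
python3 -m jog '[{"grip":0,"xyz":[0,0,-0.015],"dr":[0,0,0]},{"grip":0,"xyz":[0,0,-0.035],"dr":[0,0,0]},{"grip":0,"xyz":[0,0,-0.06],"dr":[0,0,0]},{"grip":0,"xyz":[0,0,-0.09],"dr":[0,0,0]},{"grip":0,"xyz":[0,0,-0.12],"dr":[0,0,0]},{"grip":0,"xyz":[0,0.03,-0.15],"dr":[0,0,0]},{"grip":0,"xyz":[0,0.06,-0.18],"dr":[0,0,0]},{"grip":0,"xyz":[0,0.08,-0.2],"dr":[0,0,0]},{"grip":0,"xyz":[0,0.08,-0.2],"dr":[0,0,0]},{"grip":0,"xyz":[0,0.08,-0.2],"dr":[0,0,0]}]'
python3 - <<'E'
from h import *
s,R,p=info()
w=pic('wrist','w11.png');t=pic('top','t11.png')[:,:,::-1];sc=pic('scene','s11.png')[:,:,::-1]
T=cam('top');S=cam('scene')
h=cv2.cvtColor(np.ascontiguousarray(t),cv2.COLOR_BGR2HSV)
b=cv2.inRange(h,(15,110,60),(32,255,255))[205:260,120:185];ys,xs=np.nonzero(b)
r=cv2.minAreaRect(np.c_[xs+120,ys+205].astype(np.float32));print(r,'exp',proj(T,S2W([0,.07,.0597])))
d=onz(T,r[0],.0597)-S2W([0,.07,.0597]);print('bush rel',d@SX,d@SY)
cv2.imwrite('pics/c11t.png',cv2.resize(t[170:270,120:270],None,fx=5,fy=5,interpolation=cv2.INTER_CUBIC))
cv2.imwrite('pics/c11s.png',cv2.resize(sc[150:240,230:340],None,fx=7,fy=6.5,interpolation=cv2.INTER_CUBIC))
E
```

```text
time: 13.12
eef_pos: [0.5409, 0.3425, 0.2456]
tcp_rot: [0.923, 0.062, 0.028, 0.38]
contact_force: [0.6, -0.7, -0.8]
opening: 0.999
t 13.12 q [ 0.647  0.45   1.472 -0.666  1.647  0.61 ] p [0.5409 0.3425 0.2456] open 0.999 F [ 0.6 -0.7 -0.8]
x [0.991 0.135 0.005] y [ 0.093 -0.704  0.704] z [ 0.098 -0.697 -0.71 ]
((153.70269775390625, 230.71621704101562), (19.72787857055664, 43.565731048583984), 80.53767395019531) exp [154.27920821 230.11848817]
bush rel -0.001141644332594018 0.0015202854675576724
```

View pics/w11.png

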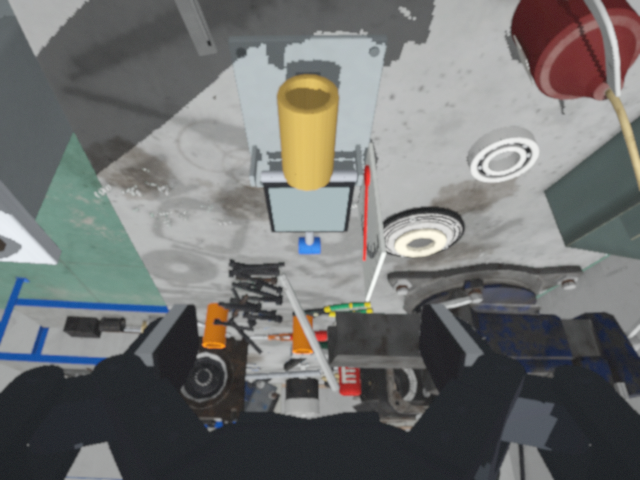

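View pics/c11t.png

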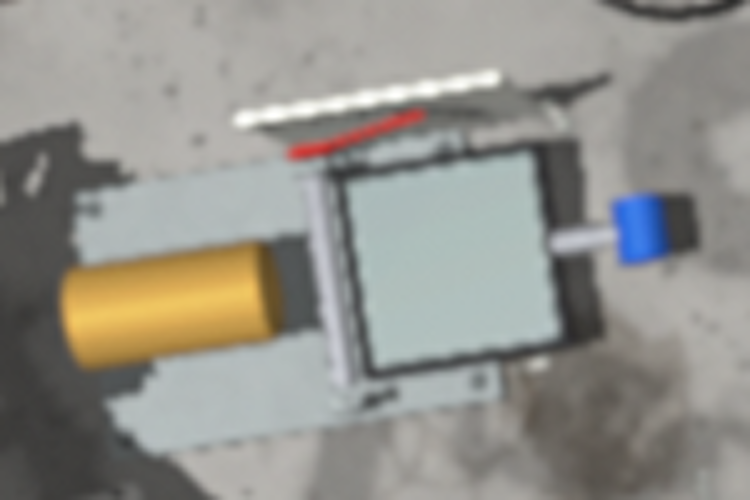

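View pics/c11s.png

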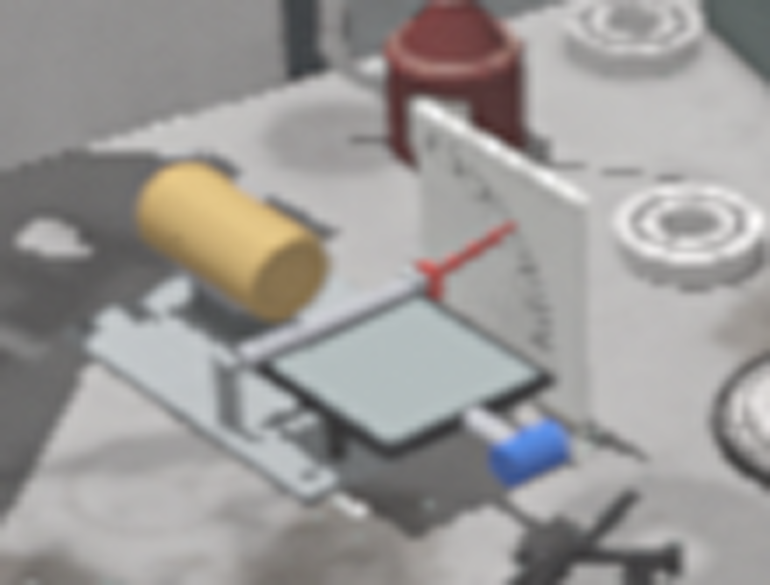

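```bash
python3 - <<'E'
from h import *
def onx(C,uv,x0):
    o,v=ray(C,uv);o=o-SO;k=(x0-o@SX)/(v@SX);w=o+k*v;return np.array([w@SY,w[2]])
T=cam('top');S=cam('scene')
for nm,C,tip,piv in [('scene',S,(302.9,184.5),(291.3,191.9)),('top',T,(204.2,192.6),(178.2,200.2))]:
    t=onx(C,tip,.06);b=onx(C,piv,.06);print(nm,'tip',t,'piv',b,'th',np.arctan2(t[1]-.045,-t[0]),'rad',np.hypot(t[1]-.045,t[0]),'from piv',np.arctan2(t[1]-b[1],b[0]-t[0]))
# two-view triangulation of tip
o1,v1=ray(S,(302.9,184.5));o2,v2=ray(T,(204.2,192.6))
k=np.linalg.lstsq(np.c_[v1,-v2],o2-o1,rcond=None)[0];a,b=o1+k[0]*v1,o2+k[1]*v2;m=(a+b)/2-SO
print('tri gap',np.linalg.norm(a-b),m@SX,m@SY,m[2],np.arctan2(m[2]-.045,-(m@SY)),np.hypot(m[2]-.045,m@SY))
# top: y only with known radius
for th in (.6,.7,.8,.9,1.0,1.05):
    X=S2W([.06,-.092*np.cos(th),.045+.092*np.sin(th)]);print(th,'scene',proj(S,X).round(1),'top',proj(T,X).round(1))
print('piv',proj(S,S2W([.06,0,.045])),proj(T,S2W([.06,0,.045])),'plate corner',proj(S,S2W([.064,-.106,.142])),proj(S,S2W([.064,.01,.142])))
E
```

```text
scene tip [-0.06157682  0.10746395] piv [-0.00038898  0.04870258] th 0.7925500016505512 rad 0.08771231347770761 from piv 0.7651718502989056
top tip [-0.06438065  0.10833754] piv [0.00727497 0.0515108 ] th 0.7772310431914216 rad 0.09031340737271253 from piv 0.6704908301019683
tri gap 0.0017617027444692993 0.05922913005726503 -0.06393367077403928 0.10896238135261738 0.7856226470904039 0.09043616802441874
0.6 scene [305.9 189.2] top [210.3 192.3]
0.7 scene [304.7 186.5] top [207.2 192.4]
0.8 scene [303.4 183.9] top [203.8 192.5]
0.9 scene [302.  181.4] top [200.2 192.7]
1.0 scene [300.4 178.9] top [196.4 193. ]
1.05 scene [299.6 177.8] top [194.4 193.1]
piv [291.25790488 192.7936324 ] [181.9353004  199.97429345] plate corner [312.90729118 180.54673792] [289.4133463  165.64884417]
```

```bash
cat >> h.py <<'E'
RD=np.c_[SX,-SY,-Z]
g=np.array([0,0,-.0187])
def arc(th): return S2W([0,-.145*np.cos(th),.045+.145*np.sin(th)])
E
python3 -c "
from h import *
plan(S2W([0,-.145,.22]),RD,g)"
```

```text
t 13.27 q [ 0.646  0.456  1.478 -0.665  1.646  0.61 ] p [0.5394 0.3407 0.2396] open 1.0 F [ 0.6 -0.8 -0. ]
x [ 0.991  0.134 -0.005] y [ 0.098 -0.7    0.708] z [ 0.092 -0.702 -0.707]
tcp goal [0.5823 0.0478 0.2013] xyz [0.0034 0.1821 0.2365] dr [0.7861 0.0045 0.0017]
```

```bash
python3 -m jog '[{"grip":0.4,"xyz":[0,0.015,0.02],"dr":[0.07,0,0]},{"grip":0.4,"xyz":[0,0.033,0.043],"dr":[0.14,0,0]},{"grip":0.4,"xyz":[0.001,0.051,0.066],"dr":[0.22,0,0]},{"grip":0.4,"xyz":[0.001,0.07,0.09],"dr":[0.3,0,0]},{"grip":0.4,"xyz":[0.002,0.088,0.114],"dr":[0.38,0,0]},{"grip":0.4,"xyz":[0.002,0.106,0.138],"dr":[0.46,0,0]},{"grip":0.4,"xyz":[0.002,0.124,0.162],"dr":[0.54,0,0]},{"grip":0.4,"xyz":[0.003,0.142,0.186],"dr":[0.62,0,0]},{"grip":0.4,"xyz":[0.003,0.16,0.21],"dr":[0.7,0,0]},{"grip":0.4,"xyz":[0.003,0.175,0.229],"dr":[0.76,0,0]},{"grip":0.4,"xyz":[0.003,0.182,0.2365],"dr":[0.786,0.004,0.002]},{"grip":0.4,"xyz":[0.003,0.182,0.2365],"dr":[0.786,0.004,0.002]}]'
python3 -m jog '[{"grip":0.4,"xyz":[0,0,0],"dr":[0,0,0]},{"grip":0.4,"xyz":[0,0,0],"dr":[0,0,0]}]'
python3 - <<'E'
from h import *
s,R,p=plan(S2W([0,-.145,.045]),RD,g)
w=pic('wrist','w12.png');h=cv2.cvtColor(w,cv2.COLOR_RGB2HSV)
C=cam('wrist',s);print('knob exp',proj(C,S2W([0,-.145,.045])),'seat',proj(C,S2W([0,.07,.06])))
b=cv2.inRange(h,(105,150,60),(125,255,255));n,l,st,ce=cv2.connectedComponentsWithStats(b);i=1+np.argmax(st[1:,4]);print(st[i],ce[i],onz(C,ce[i],.05))
E
```

```text
time: 14.27
eef_pos: [0.582, 0.0445, 0.2001]
tcp_rot: [0.998, 0.064, -0.001, -0.001]
contact_force: [-0.0, -0.7, -0.3]
opening: 0.599
time: 14.43
eef_pos: [0.5821, 0.0487, 0.2013]
tcp_rot: [0.998, 0.067, -0.0, -0.001]
contact_force: [-1.4, 0.3, -0.5]
opening: 0.597
t 14.43 q [-9.100e-02  1.150e-01  1.833e+00  1.000e-03  1.194e+00 -2.260e-01] p [0.5821 0.0487 0.2013] open 0.597 F [-1.4  0.3 -0.5]
x [ 0.991  0.134 -0.   ] y [ 0.134 -0.991 -0.001] z [-0.     0.001 -1.   ]
tcp goal [0.5823 0.0478 0.0263] xyz [1.00e-04 1.10e-03 1.75e-01] dr [-0.0013  0.0001 -0.0003]
knob exp [309.94708224 229.65120123] seat [310.1891913  -82.53208465]
[292 214  37  27 913] [309.75575027 227.89156627] [0.58179058 0.05039784 0.05      ]
```

View pics/w12.png

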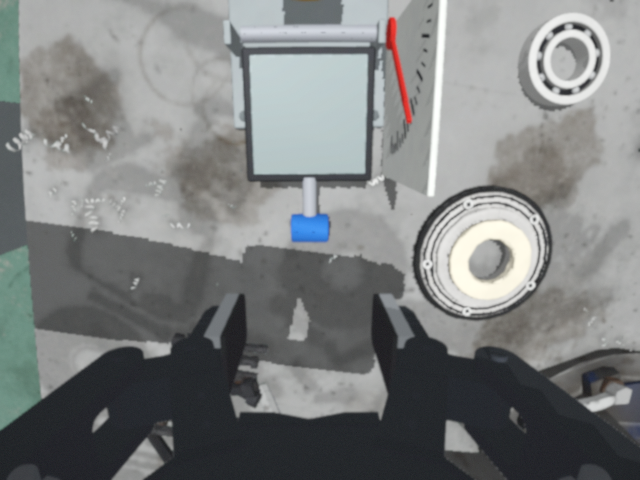

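The knob is at (310,228), predicted (310,230), and the pointer tip is at (408,121). I descend with the jaws 51 mm open, then close gently.

```bash
python3 -m jog '[{"grip":0.4,"xyz":[0,0,0.025],"dr":[0,0,0]},{"grip":0.4,"xyz":[0,0,0.05],"dr":[0,0,0]},{"grip":0.4,"xyz":[0,0,0.075],"dr":[0,0,0]},{"grip":0.4,"xyz":[0,0,0.1],"dr":[0,0,0]},{"grip":0.4,"xyz":[0,0,0.125],"dr":[0,0,0]},{"grip":0.4,"xyz":[0,0,0.145],"dr":[0,0,0]},{"grip":0.4,"xyz":[0,0,0.16],"dr":[0,0,0]},{"grip":0.4,"xyz":[0,0,0.17],"dr":[0,0,0]},{"grip":0.4,"xyz":[0,0,0.175],"dr":[0,0,0]},{"grip":0.4,"xyz":[0,0,0.175],"dr":[0,0,0]},{"grip":0.4,"xyz":[0,0,0.175],"dr":[0,0,0]}]'
python3 - <<'E'
from h import *
s,R,p=plan(S2W([0,-.145,.045]),RD,g)
pic('wrist','w13.png')
E
```

```text
time: 15.4
eef_pos: [0.5838, 0.0488, 0.0282]
tcp_rot: [0.998, 0.068, 0.002, -0.0]
contact_force: [0.2, -0.3, 0.7]
opening: 0.605
t 15.4 q [-0.09   0.34   1.921  0.002  0.877 -0.227] p [0.5838 0.0488 0.0282] open 0.605 F [ 0.2 -0.3  0.7]
x [0.991 0.135 0.003] y [ 0.135 -0.991 -0.   ] z [ 0.003  0.001 -1.   ]
tcp goal [0.5823 0.0478 0.0263] xyz [-0.0016  0.0008  0.0019] dr [-0.0005 -0.0034  0.0004]
```

View pics/w13.png

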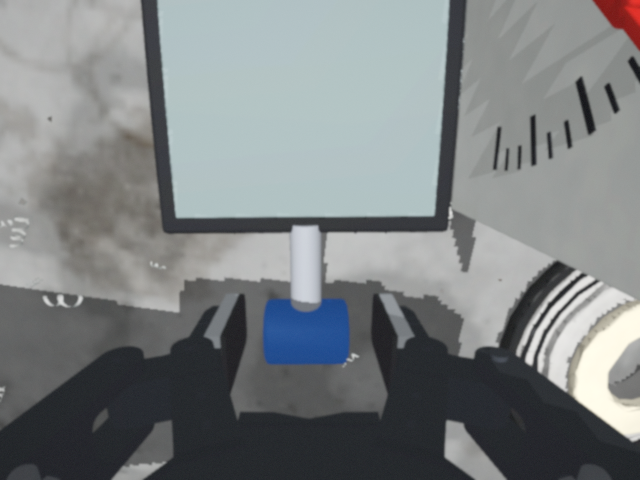

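The knob at (307,332) is centred between the pads. I close.

```bash
python3 -m jog '[{"grip":1,"xyz":[-0.001,0,0.002],"dr":[0,0,0]},{"grip":1,"xyz":[-0.001,0,0.002],"dr":[0,0,0]},{"grip":1,"xyz":[-0.001,0,0.002],"dr":[0,0,0]},{"grip":1,"xyz":[-0.001,0,0.002],"dr":[0,0,0]},{"grip":1,"xyz":[-0.001,0,0.002],"dr":[0,0,0]},{"grip":1,"xyz":[-0.001,0,0.002],"dr":[0,0,0]},{"grip":1,"xyz":[-0.001,0,0.002],"dr":[0,0,0]}]' 40
python3 - <<'E'
from h import *
s,R,p=info()
q=p+R@g-SO;print('grasp in stand',q@SX,q@SY,q[2])
for th in (.13,.26,.39,.52,.65,.78): print(th,(.145*(1-np.cos(th))).round(4),(.145*np.sin(th)).round(4))
E
```

```text
time: 16.03
eef_pos: [0.5829, 0.0481, 0.0266]
tcp_rot: [0.998, 0.067, 0.002, -0.0]
contact_force: [-0.9, 0.8, 5.3]
opening: 0.343
t 16.03 q [-0.092  0.341  1.923  0.002  0.874 -0.227] p [0.5829 0.0481 0.0266] open 0.343 F [-0.9  0.8  5.3]
x [0.991 0.134 0.004] y [ 0.134 -0.991 -0.   ] z [ 0.004  0.001 -1.   ]
grasp in stand 0.000527871836823692 -0.14483351307948053 0.04528956289671118
0.13 0.0012 0.0188
0.26 0.0049 0.0373
0.39 0.0109 0.0551
0.52 0.0192 0.072
0.65 0.0296 0.0878
0.78 0.0419 0.102
```

```bash
python3 -m jog '[{"grip":1,"xyz":[0,-0.0003,-0.0094],"dr":[0,0,0]},{"grip":1,"xyz":[0,-0.0012,-0.0188],"dr":[0,0,0]},{"grip":1,"xyz":[0,-0.0028,-0.028],"dr":[0,0,0]},{"grip":1,"xyz":[0,-0.0049,-0.0373],"dr":[0,0,0]},{"grip":1,"xyz":[0,-0.0076,-0.0463],"dr":[0,0,0]},{"grip":1,"xyz":[0,-0.0109,-0.0551],"dr":[0,0,0]},{"grip":1,"xyz":[0,-0.0148,-0.0637],"dr":[0,0,0]},{"grip":1,"xyz":[0,-0.0192,-0.072],"dr":[0,0,0]},{"grip":1,"xyz":[0,-0.0242,-0.08],"dr":[0,0,0]},{"grip":1,"xyz":[0,-0.0296,-0.0878],"dr":[0,0,0]},{"grip":1,"xyz":[0,-0.0296,-0.0878],"dr":[0,0,0]}]'
python3 - <<'E'
from h import *
s,R,p=info()
q=p+R@g-SO;print('grasp in stand',q@SX,q@SY,q[2],'th',np.arctan2(q[2]-.045,-(q@SY)),np.hypot(q[2]-.045,q@SY))
pic('wrist','w14.png');sc=pic('scene','s14.png')[:,:,::-1]
cv2.imwrite('pics/c14s.png',cv2.resize(sc[150:240,230:340],None,fx=7,fy=6.5,interpolation=cv2.INTER_CUBIC))
E
```

```text
time: 16.95
eef_pos: [0.5786, 0.0779, 0.114]
tcp_rot: [0.998, 0.068, 0.002, -0.0]
contact_force: [4.1, 0.5, -4.4]
opening: 0.34
t 16.95 q [-4.000e-02  2.100e-01  1.897e+00  1.000e-03  1.030e+00 -1.760e-01] p [0.5786 0.0779 0.114 ] open 0.34 F [ 4.1  0.5 -4.4]
x [0.991 0.135 0.005] y [ 0.135 -0.991 -0.   ] z [ 0.005  0.001 -1.   ]
grasp in stand 0.00026844762754799496 -0.11467939455422115 0.13272601038472653 th 0.6530116956113337 0.14438565175717383
```

View pics/w14.png

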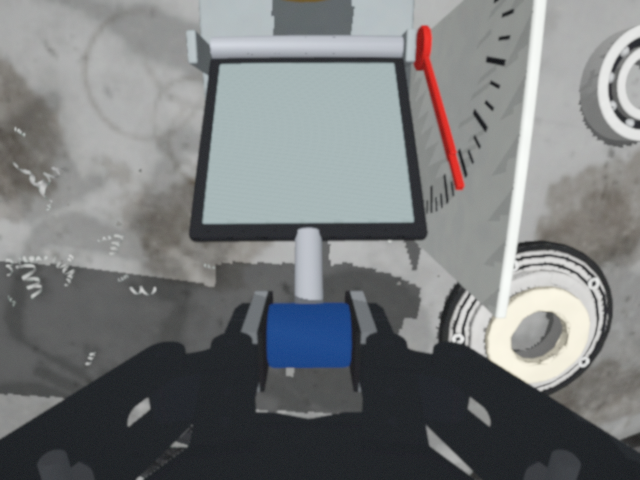

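View pics/c14s.png

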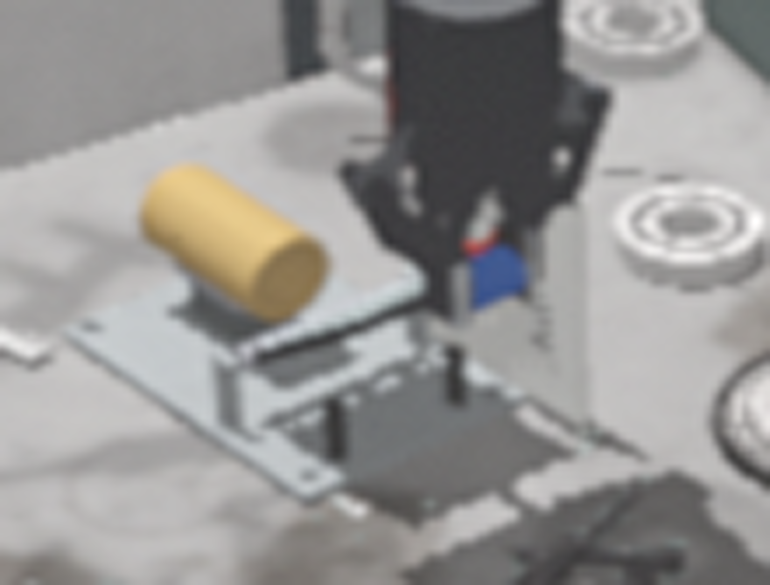

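```bash
cat >> h.py <<'E'
def onx(C,uv,x0):
    o,v=ray(C,uv);o=o-SO;k=(x0-o@SX)/(v@SX);w=o+k*v;return np.array([w@SY,w[2]])
E
python3 - <<'E'
from h import *
s,R,p=info();C=cam('wrist',s)
for th in (.65,.75,.8,.85,.95): print(th,proj(C,S2W([.06,-.092*np.cos(th),.045+.092*np.sin(th)])).round(1))
print('piv',proj(C,S2W([.06,0,.045])))
# flap free-edge corners, top face (+3.5mm): which side
for th in (.6,.65,.7):
    for x in(-.049,.049):print('flap',th,x,proj(C,S2W([x,-.107*np.cos(th)+.0035*np.sin(th)*1,.045+.107*np.sin(th)+.0035*np.cos(th)])).round(1))
print(onx(C,(460,187),.06))
E
```

```text
t 17.05 q [-0.041  0.211  1.898  0.002  1.029 -0.177] p [0.5786 0.0774 0.1133] open 0.34 F [ 4.3  0.8 -4. ]
x [0.991 0.134 0.005] y [ 0.134 -0.991 -0.001] z [ 0.004  0.001 -1.   ]
0.65 [451.7 208.5]
0.75 [459.6 197. ]
0.8 [463.7 190.1]
0.85 [467.9 182.2]
0.95 [476.5 164. ]
piv [424.28090362  51.39214623]
flap 0.6 -0.049 [190.9 243.5]
flap 0.6 0.049 [429.2 243.1]
flap 0.65 -0.049 [187.  238.4]
flap 0.65 0.049 [433.2 238. ]
flap 0.7 -0.049 [183.  232.3]
flap 0.7 0.049 [437.4 231.9]
[-0.06337791  0.1070752 ]
```

```bash
python3 -m jog '[{"grip":1,"xyz":[0,-0.003,-0.0038],"dr":[0,0,0]},{"grip":1,"xyz":[0,-0.0062,-0.0075],"dr":[0,0,0]},{"grip":1,"xyz":[0,-0.0096,-0.0113],"dr":[0,0,0]},{"grip":1,"xyz":[0,-0.0133,-0.0152],"dr":[0,0,0]},{"grip":1,"xyz":[0,-0.0133,-0.0152],"dr":[0,0,0]},{"grip":1,"xyz":[0,-0.0133,-0.0152],"dr":[0,0,0]},{"grip":1,"xyz":[0,-0.0133,-0.0152],"dr":[0,0,0]},{"grip":1,"xyz":[0,-0.0133,-0.0152],"dr":[0,0,0]}]'
python3 - <<'E'
from h import *
s,R,p=info();C=cam('wrist',s)
q=p+R@g-SO;print('grasp in stand',q@SX,q@SY,q[2],'th',np.arctan2(q[2]-.045,-(q@SY)))
w=pic('wrist','w15.png')[:,:,::-1];t=pic('top','t15.png')[:,:,::-1];pic('scene','s15.png')
for th in (.7,.75,.8,.85): 
    print(th,'tip',proj(C,S2W([.06,-.092*np.cos(th),.045+.092*np.sin(th)])).round(1),'flap',[proj(C,S2W([x,-.107*np.cos(th)+.0035*np.sin(th),.045+.107*np.sin(th)+.0035*np.cos(th)])).round(1) for x in (-.049,.049)])
cv2.imwrite('pics/c15.png',cv2.resize(w[20:280,150:500],None,fx=2.2,fy=2.2,interpolation=cv2.INTER_CUBIC))
cv2.imwrite('pics/c15t.png',cv2.resize(t[170:270,120:270],None,fx=5,fy=5,interpolation=cv2.INTER_CUBIC))
E
```

```text
time: 17.72
eef_pos: [0.5768, 0.09, 0.128]
tcp_rot: [0.998, 0.067, 0.002, -0.0]
contact_force: [4.7, 0.5, -3.0]
opening: 0.347
t 17.72 q [-1.900e-02  1.920e-01  1.889e+00  1.000e-03  1.056e+00 -1.540e-01] p [0.5768 0.09   0.128 ] open 0.347 F [ 4.7  0.5 -3. ]
x [0.991 0.134 0.004] y [ 0.134 -0.991 -0.   ] z [ 0.004  0.001 -1.   ]
grasp in stand 0.00017049944207312245 -0.10247933599775573 0.14672525961295474 th 0.7817054308468152
0.7 tip [441.  225.4] flap [array([196.7, 252.9]), array([423.7, 252.5])]
0.75 tip [444.2 220.4] flap [array([193.3, 247.2]), array([427.1, 246.8])]
0.8 tip [447.5 214.8] flap [array([189.9, 240.6]), array([430.7, 240.1])]
0.85 tip [450.9 208.4] flap [array([186.4, 232.9]), array([434.4, 232.5])]
```

View pics/c15.png

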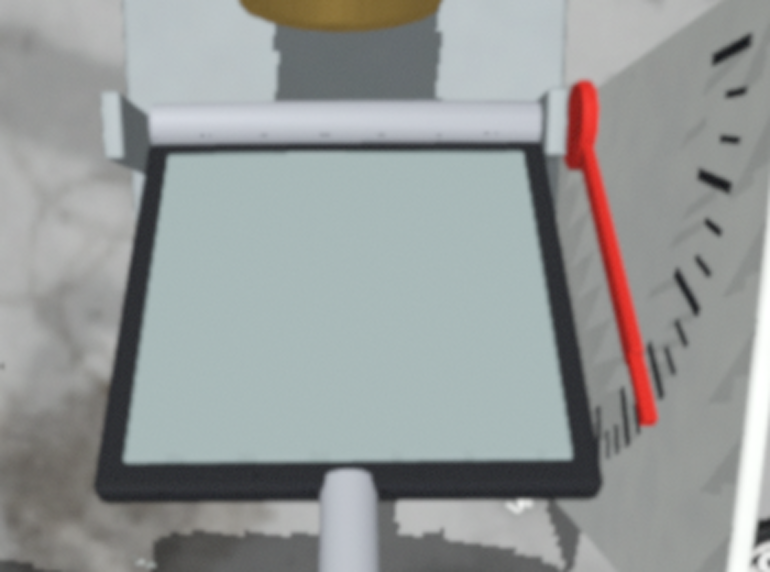

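View pics/c15t.png

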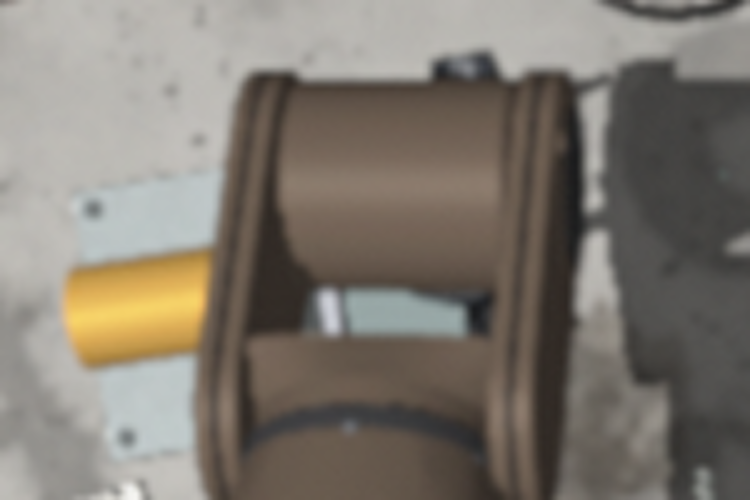

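View pics/s15.png

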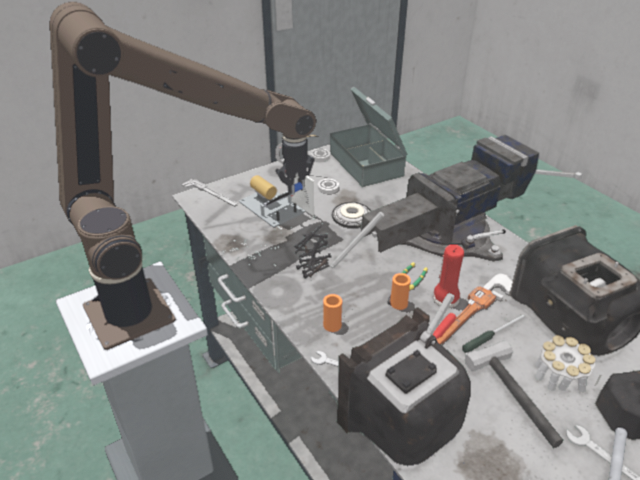

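The flap edges and the red pointer are nearly parallel in the wrist view. I refine the pointer angle by triangulating its tip over the pictures I already have.

```bash
python3 - <<'E'
from h import *
s=ctrl.get_state();C15=cam('wrist',s)
def Cw(p,q): return cam('wrist',dict(eef_pos=p,tcp_rot=q))
def RR(x,y,z): return Ro.from_matrix(np.c_[x,y,z]).as_quat()
V={'w12':(Cw([.5821,.0487,.2013],RR([.991,.134,0],[.134,-.991,-.001],[0,.001,-1])),(380,440,10,140)),
'w14':(Cw([.5786,.0774,.1133],RR([.991,.134,.005],[.134,-.991,-.001],[.004,.001,-1])),(405,480,15,210)),
'w15':(C15,(400,480,30,240)),
't11':(cam('top'),(170,215,185,205)),'s11':(cam('scene'),(285,310,178,200))}
for k,(C,(u0,u1,v0,v1)) in V.items():
    im=cv2.imread(f'pics/{k}.png')[v0:v1,u0:u1].astype(int)
    m=(im[:,:,2]-np.maximum(im[:,:,0],im[:,:,1])>60)
    ys,xs=np.nonzero(m);P=np.c_[xs+u0,ys+v0].astype(float)
    P0=P.mean(0);d=np.linalg.svd(P-P0,full_matrices=0)[2][0]
    X8=S2W([.06,-.092*np.cos(.8),.045+.092*np.sin(.8)]);e=proj(C,X8)
    pv=proj(C,S2W([.06,0,.045]))
    if d@(e-pv)<0:d=-d
    t=(P-P0)@d;far=P[t>t.max()-3].mean(0) if k[0]=='w' else P[t>t.max()-1.].mean(0)
    near=P[t<t.min()+3].mean(0)
    w=onx(C,far,.06);print(k,'tip',far.round(1),'pred.8',e.round(1),'near',near.round(1),'piv',pv.round(1),'plane',w.round(4),'th',round(np.arctan2(w[1]-.045,-w[0]),3))
    V[k]=(C,far)
M=np.zeros((3,3));bb=np.zeros(3)
for grp in (list(V),['w12','w14','w15'],['t11','s11']):
    M=np.zeros((3,3));bb=np.zeros(3)
    for k in grp:
        o,v=ray(*V[k]);Q=np.eye(3)-np.outer(v,v);M+=Q;bb+=Q@o
    X=np.linalg.solve(M,bb)-SO;print(grp,'stand xyz',X@SX,X@SY,X[2],'th',np.arctan2(X[2]-.045,-(X@SY)),'r',np.hypot(X[2]-.045,X@SY))
im=cv2.imread('pics/w15.png');cv2.imwrite('pics/c15b.png',cv2.convertScaleAbs(cv2.resize(im[200:260,180:440],None,fx=3,fy=6),alpha=2.2))
E
```

```text
w12 tip [408.7 121.1] pred.8 [410.8 123. ] near [391.5  18.4] piv [392.1  36.5] plane [-0.0628  0.1058] th 0.77
w14 tip [459.7 187.8] pred.8 [463.9 190. ] near [423.6  26.3] piv [424.4  51.4] plane [-0.0637  0.1067] th 0.769
w15 tip [444.4 211.7] pred.8 [447.5 214.7] near [414.7  57.9] piv [415.3  81.2] plane [-0.0635  0.1069] th 0.773
t11 tip [203.7 192.3] pred.8 [203.8 192.5] near [179.2 200.1] piv [181.9 200. ] plane [-0.0643  0.1139] th 0.82
s11 tip [300. 186.] pred.8 [303.4 183.9] near [291.4 191.5] piv [291.3 192.8] plane [-0.0467  0.0945] th 0.814
['w12', 'w14', 'w15', 't11', 's11'] stand xyz 0.05828312048926448 -0.06223482423163839 0.10630304051440032 th 0.7778558115017709 r 0.08735694662391269
['w12', 'w14', 'w15'] stand xyz 0.05889364349238176 -0.063115169016382 0.10975790593083967 th 0.7982440776293679 r 0.09042737937435734
['t11', 's11'] stand xyz 0.057410284033633574 -0.058754336677285565 0.10168656128369848 th 0.7674880957214437 r 0.08164213561977864
```

View pics/c15b.png

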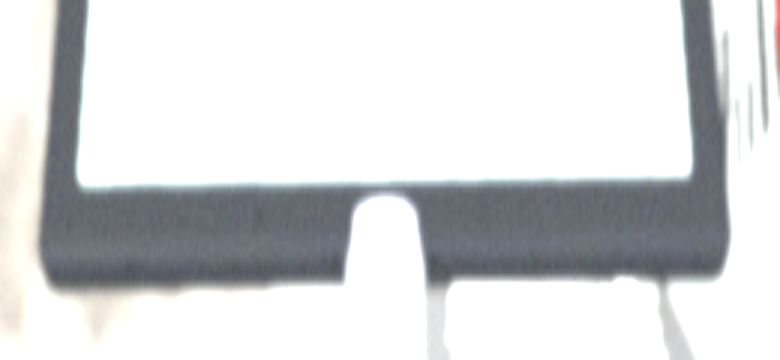

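All estimates put the pointer at 0.77–0.82 and the flap is at 0.78. The same-picture comparison suggests the flap is slightly low, so I nudge it up 0.02 rad and hold.

```bash
python3 -m jog '[{"grip":1,"xyz":[0,-0.001,-0.001],"dr":[0,0,0]},{"grip":1,"xyz":[0,-0.002,-0.0022],"dr":[0,0,0]},{"grip":1,"xyz":[0,-0.002,-0.0022],"dr":[0,0,0]},{"grip":1,"xyz":[0,-0.002,-0.0022],"dr":[0,0,0]},{"grip":1,"xyz":[0,-0.002,-0.0022],"dr":[0,0,0]},{"grip":1,"xyz":[0,-0.002,-0.0022],"dr":[0,0,0]},{"grip":1,"xyz":[0,-0.002,-0.0022],"dr":[0,0,0]},{"grip":1,"xyz":[0,-0.002,-0.0022],"dr":[0,0,0]},{"grip":1,"xyz":[0,-0.002,-0.0022],"dr":[0,0,0]},{"grip":1,"xyz":[0,-0.002,-0.0022],"dr":[0,0,0]},{"grip":1,"xyz":[0,-0.002,-0.0022],"dr":[0,0,0]},{"grip":1,"xyz":[0,-0.002,-0.0022],"dr":[0,0,0]}]'
python3 - <<'E'
from h import *
s,R,p=info();q=p+R@g-SO;print('th',np.arctan2(q[2]-.045,-(q@SY)),np.hypot(q[2]-.045,q@SY),np.abs(s['dq']).max())
pic('wrist','w16.png');C=cam('wrist',s)
for th in (.7,.75,.8,.85): 
    print(th,'tip',proj(C,S2W([.06,-.092*np.cos(th),.045+.092*np.sin(th)])).round(1),'flap',[proj(C,S2W([x,-.107*np.cos(th)+.0035*np.sin(th),.045+.107*np.sin(th)+.0035*np.cos(th)])).round(1) for x in (-.049,.049)])
E
```

```text
time: 18.87
eef_pos: [0.5765, 0.0919, 0.13]
tcp_rot: [0.998, 0.067, 0.002, -0.0]
contact_force: [6.1, 1.6, -4.7]
opening: 0.342
t 18.87 q [-1.600e-02  1.900e-01  1.888e+00  1.000e-03  1.060e+00 -1.500e-01] p [0.5765 0.0919 0.13  ] open 0.342 F [ 6.1  1.6 -4.7]
x [0.991 0.134 0.004] y [ 0.134 -0.991 -0.   ] z [ 0.004  0.001 -1.   ]
th 0.8004556148825372 0.1444355241491368 0.0010931837672160383
0.7 tip [439.2 228.5] flap [array([198.3, 255.8]), array([422.1, 255.4])]
0.75 tip [442.4 223.6] flap [array([195.1, 250.3]), array([425.5, 249.8])]
0.8 tip [445.6 218.1] flap [array([191.8, 243.8]), array([428.9, 243.3])]
0.85 tip [448.9 211.9] flap [array([188.4, 236.4]), array([432.5, 235.9])]
```

View pics/w16.png

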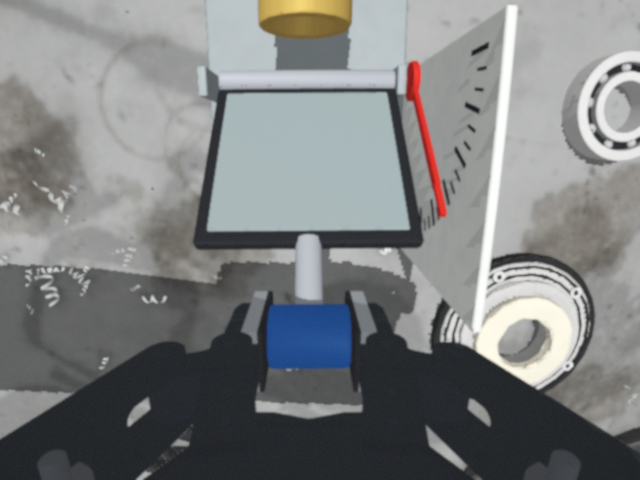

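The bush is still in the cradle, with its end at (305,15), the knob is held at (310,335), and the flap is at 0.80 rad in line with the pointer, at rest. I hand in.

```bash
python3 -c "
from plant import ctrl
print(ctrl.sign_off())"
```

```text
the job is handed in; nothing more can be done
None
```

The job is handed in at 18.9 s of the 61 s allowed, with the bush in the cradle and the flap held by its knob. `sign_off` gives no verdict, so the figures below are my own last checks.

- **Bush:** I picked the brass bush with a 45° tilted pinch, turned it 90°, set it in the V cradle and let go. After release the top camera put its middle about 1 mm across and 1.5 mm along the groove from the seat. Its axis was along the groove to the eye, but I did not measure it after release. I did not measure its height again after release either. The last picture shows its near end still in the cradle.
- **Mirror:** I gripped the blue knob with 40 N and raised the flap. From the arm pose it stands at 0.80 rad, with the joints at rest.
- **Pointer:** its angle came out between 0.77 and 0.82 rad depending on the view. The tip found by plane or triangulation gave 0.77–0.80 rad. The last top-view tip gave 0.82. The 0.81 from the automatic scene-view tip is unreliable because the mask lost the end of the pointer. All of these lie within the 0.08 rad tolerance of the held angle.
- **Bystanders:** the pliers and spanner look unmoved in the top and scene pictures. I did not measure their positions.

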